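# Pack reagent bottles and a slide box into a transport box

### The job

Pack the open plywood transport box for dispatch: the slide box and all three reagent bottles must stand upright inside it, side by side, each flat on the box's floor. The small bottle already stands loosely in the middle of the box, so shift it to make room. Set the things down rather than dropping them, tip no bottle over, and leave the other things on the bench where they are.

Things in the scene. Friction and masses are not known exactly. Their poses are not given: they have to be found in the camera images.
- crate: Open plywood box, fixed. Outside 128 (x) by 218 (y) by 66 mm tall; walls and floor 6 mm, inside 116 by 206 mm. Origin at the centre of its underside, inner floor 6 mm above. All fits only with the slide box along a long wall (x side) and the bottles in a row beside it; 9 mm are then left across, 15 mm along.
- slide_box: Grey plastic microscope-slide box with a small steel clasp on top, a closed rigid block standing on its long narrow side: 36 mm thick (its x), 130 mm long (its y), 100 mm tall, 0.25 kg. Origin at the centre of its underside, z up. Gripped across its thickness near the top, the fingers stay above the transport box's 66 mm walls.
- bottle_large: Large screw-cap reagent bottle (cap does not turn), round body 71 mm across, 156 mm tall, 0.55 kg. Origin at the centre of its underside, z up. Cap: the top 27 mm; it grips like a 42 mm square block with sides along the bottle's x and y. Stands on the bench.
- bottle_medium: Medium screw-cap reagent bottle (cap does not turn), round body 62 mm across, 141 mm tall, 0.4 kg. Origin at the centre of its underside, z up. Cap: the top 27 mm; it grips like a 41 mm square block with sides along the bottle's x and y. Stands on the bench.
- bottle_small: Small screw-cap reagent bottle (cap does not turn), round body 58 mm across, 126 mm tall, 0.3 kg. Origin at the centre of its underside, z up. Cap: the top 27 mm; it grips like a 34 mm square block with sides along the bottle's x and y. Starts inside the transport box near its long centre line, leaving no room for the slide box.
- spatula: Bystander: flat steel double spatula, 180 mm long, 4 mm thick, lying near the front edge of the bench; origin under its middle.
- tape_roll: Bystander: roll of tape lying flat, 60 mm across, 19 mm tall, on the right; origin at the centre of its underside.
- pipette_bulb: Bystander: rubber pipette bulb, 67 mm long, 49 mm tall, behind the transport box on the right; origin under its middle.
- petri_dish: Bystander: petri dish, 68 mm across, 14 mm tall, near the front edge on the left; origin at the centre of its underside.
Not all that is in view belongs to the job. What is shaped like the bottle_large but blue is not meant.

How it is judged:
By the outcome, as a careful person would: the job done as asked, in the order asked, and still so for the second after the job is handed in, with the robot touching nothing.
It also fails if it takes over 72 s, if anything falls off the work surface, if the arm or the gripper's body presses on something with over 40 N, if the wrist force passes 120 N, or if a joint passes its speed limit or range.

### The arm

A 7-joint arm with a two-finger parallel gripper is mounted at the origin on a cart in front of the work surface, level with it; the furniture and walls round the work are solid. World frame = base frame: x ahead of the robot, y to its left, z up, the work surface at z = 0. Lengths are in m, angles in rad, forces in N, time in s.
With the tool pointing down it reaches from about 0.425 to 0.875 m from the base axis. Payload 4.7 kg.
Tool frame: the origin (TCP) lies at the very end of the fingers, on their centre line; the grasp point (between the pads) lies 19 mm behind it; z points along the fingers, y is the direction in which the jaws open and shut (so a half turn about z gives the same grasp; the last joint's range is limited). The gripper opens to 87 mm and grips with 3 to 60 N. Pads are 19 mm wide; open, the fingers measure 117 mm over their backs; the gripper's body (75 mm by 190 mm) begins 51 mm behind the grasp point.
Start: joints at [1.364, 0.321, -0.07, 1.45, 0.023, 1.371, -0.057], TCP at [0.142, -0.634, 0.19] pointing down, gripper open.
Joint ranges: [-2.86, 2.86], [-0.3, 2.09], [-1.38, 1.24], [0.06, 2.45], [-1.56, 4.7], [0.09, 2.05], [-2.69, 2.69]. Speed limits (rad/s): [2.57, 2.57, 3.14, 3.14, 3.14, 3.14, 3.14].

### API

Orientations are given as a rotation vector (axis times angle).
In Python, from bench import ctrl, get_image, camera_info gives the robot as it stands.
- The arm moves only by the tool carry_out, never from a script. Its argument "commands" is a list of rows, each an object of numbers: "tx", "ty", "tz": the shift along the tool's x, y, z in m; "rx", "ry", "rz": the turn, a rotation vector about the tool's x, y, z in rad; "jaw": the opening, from 0 (shut) to 1 (fully open). In form: [{"tx": .., "ty": .., "tz": .., "rx": .., "ry": .., "rz": .., "jaw": ..}, ...]. A call has 1 to 12 rows; each row is the pose to reach, as a shift and turn from the pose commanded when the call began, along the tool's axes at that moment; what a row does not reach only later rows make up. A row lasts 1/8 s, in which the tool goes at most 62.5 mm and 10.7 degrees, less where a joint would pass 70% of its speed; a pose out of reach is approached as far as the arm can. A call with a gripper value outside its range is refused whole. The fingers move at their own pace and stop on an object; "grip_force" is the grip in N (left out, the last holds). Time passes only in rows, so rows that repeat a pose let the fingers close. It gives the time, the measured TCP pose, the force and the opening at its end, in the units of the state.
- ctrl.get_state(): the state, without advancing time (a new reading comes with each control period).
- get_image(name): name is "side" or "top" or "wrist"; returns the picture (420x560x3 uint8, red, green, blue); there is no depth.
- camera_info(name): a dict with "intrinsics" (3x3 intrinsics, pixels), "R" (3x3) and "t" (3): a world point X has camera coordinates R X + t. Camera axes: x right, y down, z forward; pixel columns grow to the right and rows downward; lengths in m; the calibration is good to about 2 mm. The wrist camera is an equidistant fisheye: a pixel r from the principal point sees the ray r / f radians off the axis. A picture is of the moment at which its call begins: read the wrist's pose just before it. camera_info takes no time and is no camera call; for the wrist camera it gives the pose at the moment of the call.
- ctrl.close_job(): hands the job in, once; it reports no verdict.
The state is a dict: "time": time; "joint_positions": joint angles; "qd": joint speeds; "joint_torque": joint torques, N m; "position": TCP position; "tool_rot": TCP orientation; "ft_force": force on the tool from outside, world axes, zero at the start; "torque": the same for the moment, N m; "grip_width": opening from 0.0 (shut) to 1.0 (fully open).
Only numpy, scipy, OpenCV 4.12 (cv2) and the standard library are available. Lean on these libraries where they do the work, as an engineer would, in place of code of your own. Each camera call takes 0.05 s, during which the arm holds its last target.

## Working session

There is one attempt and no reset: what is moved stays moved. The work goes in short steps, Python scripts to look and compute and a tool call to move; the robot and the scene stay as the last step left them, time stands still between calls to the robot, and variables do not carry over. Pictures are saved under pics/ and viewed, and the job is handed in when it is done.

Besides the shell and the picture viewer there is one more tool, called after "Request:" by a JSON object that holds its "fn" and its "kwargs", one argument or row to a line. carry_out: Moves the arm, as the interface text tells. Its arguments: {"type":"object","properties":{"commands":{"type":"array"},"grip_force":{"type":"number"}},"required":["commands"]}

```bash
ls; mkdir -p pics; cat > h.py <<'E'
import numpy as np, cv2
from bench import ctrl,get_image,camera_info
def snap(n,f):
    im=get_image(n); cv2.imwrite(f'pics/{f}.png',im[:,:,::-1]); return im
E
python3 - <<'E'
from h import *
s=ctrl.get_state(); print(s)
for n in ['side','top','wrist']:
    snap(n,n+'0'); print(n,{k:np.round(v,4).tolist() if not isinstance(v,str) else v for k,v in camera_info(n).items()})
E
```

```text
pics
{'time': 0.0, 'joint_positions': array([ 1.36410492,  0.3218203 , -0.07009002,  1.4516538 ,  0.02260242,
        1.3708086 , -0.0568747 ]), 'qd': array([-0.00029211,  0.00110288, -0.00098567, -0.00036858,  0.00269143,
        0.0005363 , -0.00061515]), 'joint_torque': array([-2.97274537e-04, -4.91290033e+01, -4.03537760e-01, -3.12531495e+01,
       -6.36685244e-02,  4.36752546e-02,  1.94846425e-04]), 'position': array([ 0.1421677 , -0.63363564,  0.18877402]), 'tool_rot': array([-3.12059142e+00, -3.46002428e-01,  4.82835675e-04]), 'ft_force': array([-0.49805211,  0.48276628,  0.16860604]), 'torque': array([ 0.01417286, -0.01564464, -0.0333651 ]), 'grip_width': 1.0009778346306542}
side {'intrinsics': [[382.4368, 0.0, 285.1434], [0.0, 382.4368, 217.2977], [0.0, 0.0, 1.0]], 'R': [[-0.9819, -0.189, -0.0124], [-0.1083, 0.6138, -0.782], [0.1555, -0.7665, -0.6232]], 't': [0.5179, 0.1756, 0.8725]}
top {'intrinsics': [[392.8492, 0.0, 278.9608], [0.0, 392.8492, 205.262], [0.0, 0.0, 1.0]], 'R': [[0.0203, -0.9995, 0.0246], [-0.9966, -0.0222, -0.0788], [0.0793, -0.0229, -0.9966]], 't': [-0.1406, 0.5443, 0.9896]}
wrist {'intrinsics': [[325.1923, 0.0, 280.7696], [0.0, 325.1923, 210.7488], [0.0, 0.0, 1.0]], 'R': [[0.2184, -0.9759, -0.0023], [-0.9292, -0.2086, 0.3051], [-0.2982, -0.0645, -0.9523]], 't': [-0.6489, -0.0378, 0.3928]}
```

View pics/side0.png

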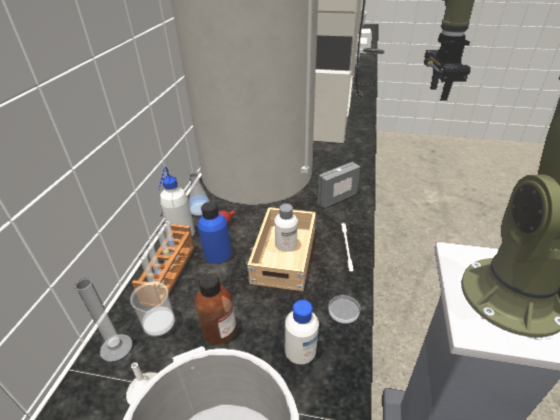

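View pics/top0.png

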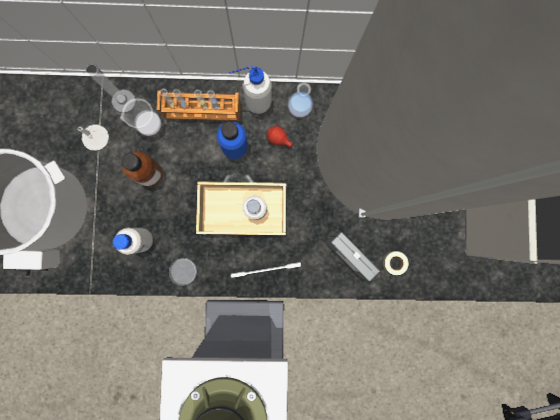

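View pics/wrist0.png

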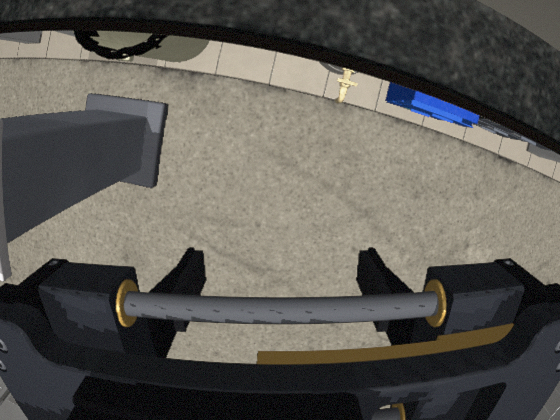

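```bash
cat > crop.py <<'E'
import sys,cv2
f,x,y,w,h,k,o=sys.argv[1:]
x,y,w,h,k=map(int,(x,y,w,h,k))
im=cv2.imread(f'pics/{f}.png')[y:y+h,x:x+w]
im=cv2.resize(im,None,fx=k,fy=k,interpolation=cv2.INTER_CUBIC)
for i in range(0,w,10): cv2.line(im,(i*k,0),(i*k,6 if i%50 else 14),(0,0,255),1); 
for i in range(0,h,10): cv2.line(im,(0,i*k),(6 if i%50 else 14,i*k),(0,0,255),1)
for i in range(0,w,20): cv2.putText(im,str(x+i),(i*k,24),0,.35,(0,255,255),1)
for i in range(0,h,20): cv2.putText(im,str(y+i),(15,i*k+4),0,.35,(0,255,255),1)
cv2.imwrite(f'pics/{o}.png',im)
E
python3 crop.py top0 180 110 120 130 4 t_crate
python3 crop.py top0 90 130 130 130 4 t_bot
python3 crop.py top0 310 215 110 80 6 t_slide
python3 crop.py side0 180 260 160 110 5 s_bot
python3 crop.py side0 190 190 180 110 4 s_crate
```

```text
(no output)
```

View pics/t_crate.png

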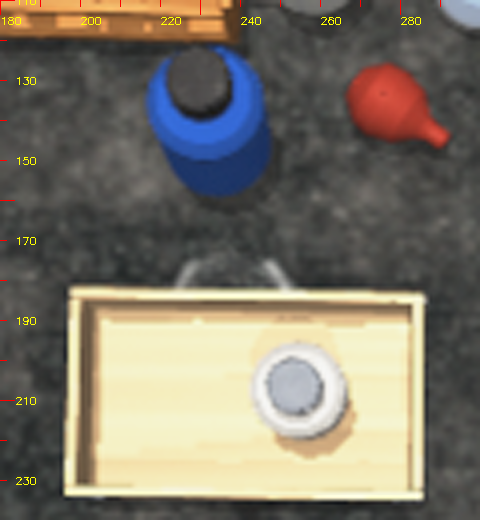

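View pics/t_bot.png

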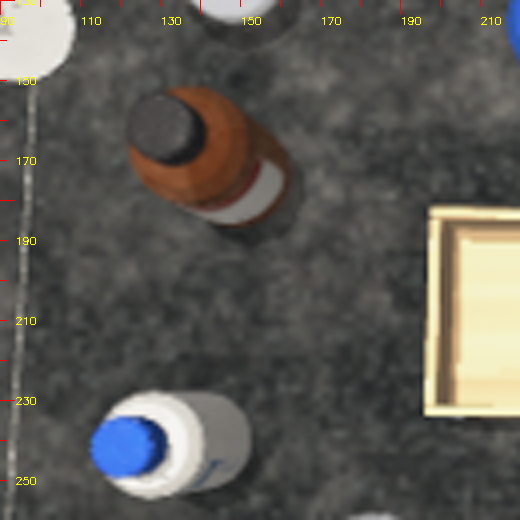

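View pics/t_slide.png

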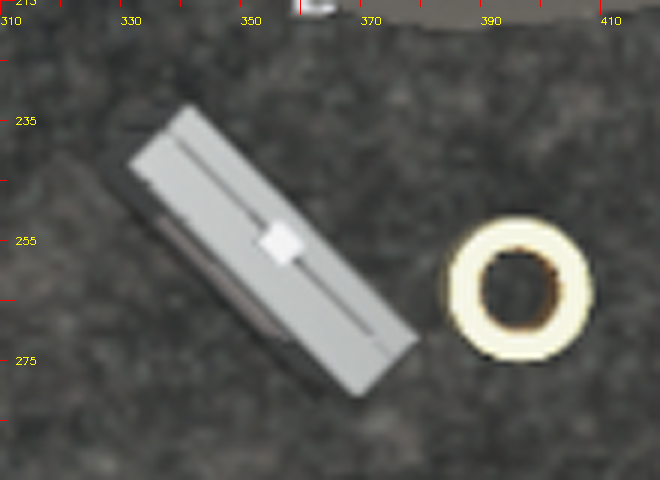

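View pics/s_bot.png

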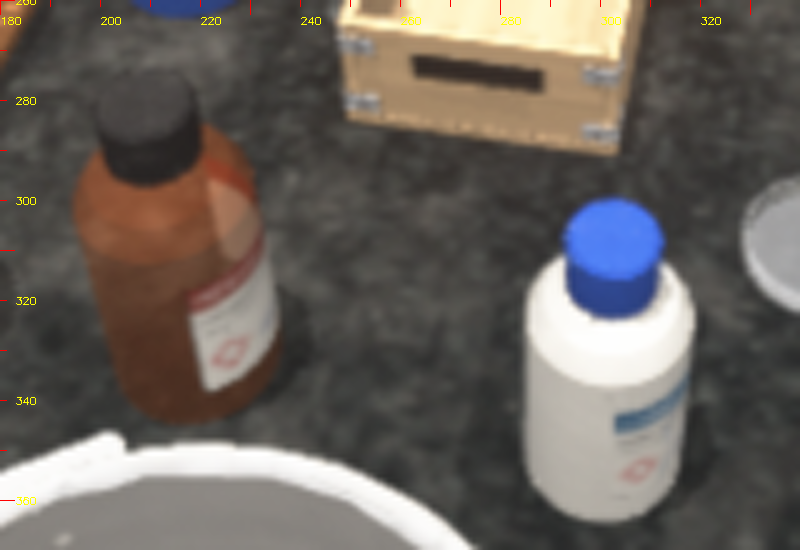

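View pics/s_crate.png

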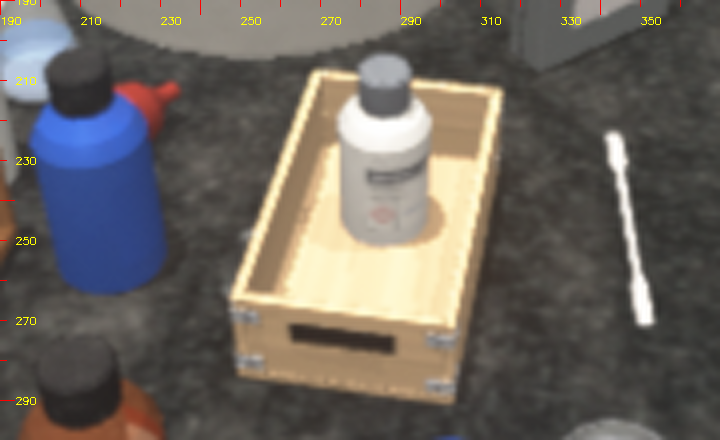

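```bash
cat >> h.py <<'E'
CI={}
def ci(n):
    if n=='wrist': return camera_info(n)
    if n not in CI: CI[n]=camera_info(n)
    return CI[n]
def ray(n,uv,c=None):
    c=c or ci(n); K=np.array(c['intrinsics']);R=np.array(c['R']);t=np.array(c['t'])
    d=np.array([(uv[0]-K[0,2])/K[0,0],(uv[1]-K[1,2])/K[1,1]])
    if n=='wrist':
        r=np.hypot(*d); v=np.array([*(d/r*np.sin(r)),np.cos(r)]) if r>0 else np.array([0,0,1.])
    else: v=np.array([*d,1.])
    v=R.T@v; return -R.T@t, v/np.linalg.norm(v)
def onz(n,uv,z,c=None):
    o,v=ray(n,uv,c); return o+v*(z-o[2])/v[2]
def tri(*nu):
    A=np.zeros((3,3));b=np.zeros(3)
    for n,uv in nu:
        o,v=ray(n,uv); P=np.eye(3)-np.outer(v,v);A+=P;b+=P@o
    x=np.linalg.solve(A,b); 
    res=[np.linalg.norm((np.eye(3)-np.outer(ray(n,u)[1],ray(n,u)[1]))@(x-ray(n,u)[0])) for n,u in nu]
    return x,res
def proj(n,X,c=None):
    c=c or ci(n);K=np.array(c['intrinsics']);p=np.array(c['R'])@np.array(X)+np.array(c['t'])
    if n=='wrist':
        r=np.hypot(p[0],p[1]);th=np.arctan2(r,p[2]);q=p[:2]/max(r,1e-9)*th
    else: q=p[:2]/p[2]
    return q*[K[0,0],K[1,1]]+K[:2,2]
E
cat > m.py <<'E'
from h import *
np.set_printoptions(precision=4,suppress=True)
for nm,t,s,z in [('L',(130.5,160.5),(210,278.4),.156),('M',(121.7,241.7),(302.8,307.6),.141),('S',(253.7,206.7),(286.3,207.5),.132)]:
    print(nm,tri(('top',t),('side',s)),onz('top',t,z),onz('side',s,z))
b=[onz('top',p,.1) for p in [(341.3,232.2),(331.3,242.3),(370,281.3),(379.7,271.3)]]
print(np.array(b)); print(np.mean(b,0),[np.linalg.norm(b[i]-b[i-1]) for i in range(4)], np.degrees(np.arctan2(*( (b[0]+b[1]-b[2]-b[3])[[1,0]]))))
c=[onz('top',p,.066) for p in [(197.5,181.7),(196,233.7),(286,234.5),(286.3,183.7)]]
print(np.array(c),np.mean(c,0),[np.linalg.norm(c[i]-c[i-1]) for i in range(4)])
print('decoy',onz('top',(229.5,130.5),.156))
E
python3 m.py
```

```text
L (array([0.629 , 0.2084, 0.1554]), [np.float64(0.0007902900136317111), np.float64(0.0007902900136316901)]) [0.6297 0.2084 0.156 ] [0.6279 0.2089 0.156 ]
M (array([0.449 , 0.2269, 0.1336]), [np.float64(0.0009337521916301958), np.float64(0.0009337521916300476)]) [0.4482 0.2241 0.141 ] [0.4491 0.2328 0.141 ]
S (array([ 0.5352, -0.0682,  0.1272]), [np.float64(0.000931377722534585), np.float64(0.0009313777225344616)]) [ 0.5339 -0.0686  0.132 ] [ 0.5349 -0.062   0.132 ]
[[ 0.4801 -0.2768  0.1   ]
 [ 0.4557 -0.2532  0.1   ]
 [ 0.366  -0.3457  0.1   ]
 [ 0.3897 -0.3687  0.1   ]]
[ 0.4229 -0.3111  0.1   ] [np.float64(0.1289179436782202), np.float64(0.03396083012445212), np.float64(0.1289148253153983), np.float64(0.03310327870895138)] 45.66461015220453
[[ 0.5976  0.0742  0.066 ]
 [ 0.4696  0.0732  0.066 ]
 [ 0.4722 -0.1468  0.066 ]
 [ 0.5978 -0.1451  0.066 ]] [ 0.5343 -0.0361  0.066 ] [np.float64(0.21933967130549176), np.float64(0.1280019920085635), np.float64(0.21994927533060327), np.float64(0.12567096519748802)]
decoy [ 0.704  -0.0104  0.156 ]
```

```bash
python3 - <<'E'
from h import *
from scipy.spatial.transform import Rotation as Ro
np.set_printoptions(precision=4,suppress=True)
s=ctrl.get_state();print(Ro.from_rotvec(s['tool_rot']).as_matrix(),s['time'])
for p in [(318,150),(325,180),(340,200),(360,212),(400,214),(440,212)]: print('top',p,onz('top',p,0))
for p in [(190,178),(215,193),(245,204),(280,198),(312,178)]: print('side',p,onz('side',p,0))
c=camera_info('wrist');print(-np.array(c['R']).T@c['t'])
E
```

```text
[[ 0.9757  0.219  -0.0004]
 [ 0.219  -0.9757  0.0014]
 [-0.0001 -0.0014 -1.    ]] 0.15
top (318, 150) [ 0.6995 -0.2309  0.    ]
top (325, 180) [ 0.6191 -0.2506  0.    ]
top (340, 200) [ 0.5666 -0.291   0.    ]
top (360, 212) [ 0.5359 -0.3444  0.    ]
top (400, 214) [ 0.5329 -0.4511  0.    ]
top (440, 212) [ 0.5406 -0.5584  0.    ]
side (190, 178) [ 0.9153 -0.3379  0.    ]
side (215, 193) [ 0.8041 -0.2688  0.    ]
side (245, 204) [ 0.6952 -0.229   0.    ]
side (280, 198) [ 0.5971 -0.2776  0.    ]
side (312, 178) [ 0.5154 -0.4069  0.    ]
[ 0.2237 -0.6158  0.3842]
```

```bash
python3 crop.py side0 150 120 230 100 3 s_pil; python3 crop.py top0 300 100 130 130 4 t_pil
```

```text
(no output)
```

View pics/s_pil.png

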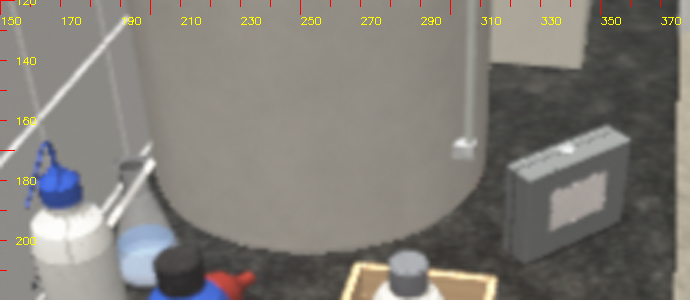

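View pics/t_pil.png

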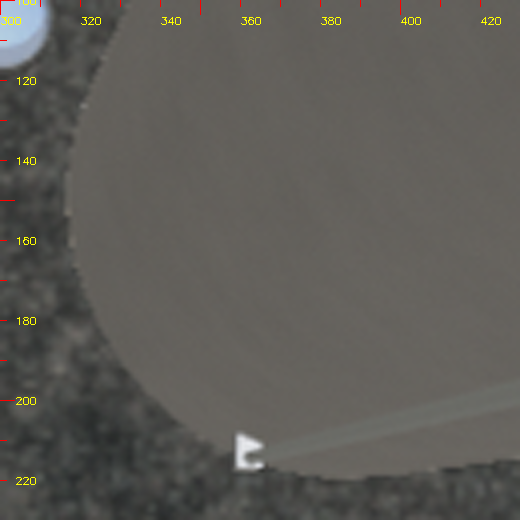

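```bash
cat >> h.py <<'E'
from scipy.spatial.transform import Rotation as Ro
from scipy.optimize import least_squares
np.set_printoptions(precision=4,suppress=True)
def go(pos,yaw):
    """world target (tool x at yaw deg, z down) -> tx,ty,tz,rz from measured pose"""
    s=ctrl.get_state();R=Ro.from_rotvec(s['tool_rot'])
    d=R.inv().apply(np.array(pos)-s['position'])
    y=np.radians(yaw);T=Ro.from_matrix(np.array([[np.cos(y),np.sin(y),0],[np.sin(y),-np.cos(y),0],[0,0,-1]]))
    r=(R.inv()*T).as_rotvec()
    print('t',d.round(4),'r',r.round(4),'| now',s['time'],s['position'],'yaw',np.degrees(np.arctan2(R.as_matrix()[1,0],R.as_matrix()[0,0])).round(2),'q',s['joint_positions'].round(2),'F',s['ft_force'].round(1),'g',round(s['grip_width'],3))
E
python3 - <<'E'
from h import *
go([.535,-.068,.26],0)
P=np.array([onz('top',p,0)[:2] for p in [(317,150),(320,168),(325,181),(335,196),(350,209)]]+[onz('side',p,0)[:2] for p in [(205,188),(215,193),(225,198),(245,203.5),(270,202),(290,193),(305,184)]])
f=lambda x:np.hypot(P[:,0]-x[0],P[:,1]-x[1])-x[2]
r=least_squares(f,[.72,-.44,.2],loss='soft_l1',f_scale=.003);print(r.x,f(r.x))
print(tri(('top',(360.5,212)),('side',(304,169))))
E
```

```text
t [ 0.5072 -0.4661 -0.0703] r [-0.0014  0.0003  0.2208] | now 0.15 [ 0.1422 -0.6338  0.189 ] yaw 12.65 q [ 1.36  0.32 -0.07  1.45  0.02  1.37 -0.06] F [ 0.6 -0.4  0.1] g 0.998
[ 0.7005 -0.4042  0.1736] [ 0.0024  0.001   0.0016  0.0033  0.0059  0.0106 -0.0031 -0.0051 -0.0007
 -0.0027 -0.0134 -0.0019]
(array([ 0.531 , -0.3269,  0.081 ]), [np.float64(0.0004274881224949168), np.float64(0.0004274881224948665)])
```

Request:
{"fn": "carry_out", "kwargs": {
  "commands": [
    {"tz":-0.05},
    {"tx":0.03,"ty":-0.03,"tz":-0.07},
    {"tx":0.07,"ty":-0.065,"tz":-0.07},
    {"tx":0.115,"ty":-0.105,"tz":-0.07,"rz":0.05},
    {"tx":0.16,"ty":-0.147,"tz":-0.07,"rz":0.1},
    {"tx":0.205,"ty":-0.188,"tz":-0.07,"rz":0.15},
    {"tx":0.25,"ty":-0.23,"tz":-0.07,"rz":0.2},
    {"tx":0.295,"ty":-0.271,"tz":-0.07,"rz":0.221},
    {"tx":0.34,"ty":-0.312,"tz":-0.07,"rz":0.221},
    {"tx":0.385,"ty":-0.354,"tz":-0.07,"rz":0.221},
    {"tx":0.415,"ty":-0.38,"tz":-0.07,"rz":0.221},
    {"tx":0.43,"ty":-0.395,"tz":-0.07,"rz":0.221}
  ]
}}

```text
invalid input
```

```bash
python3 - <<'E'
from h import *
go([.535,-.068,.26],0)
np.save('c1.npy',camera_info('wrist'));snap('wrist','w1')
E
```

```text
t [ 0.5072 -0.4661 -0.0703] r [-0.0014  0.0003  0.2208] | now 0.15 [ 0.1422 -0.6338  0.189 ] yaw 12.65 q [ 1.36  0.32 -0.07  1.45  0.02  1.37 -0.06] F [ 0.6 -0.4  0.1] g 0.998
```

View pics/w1.png

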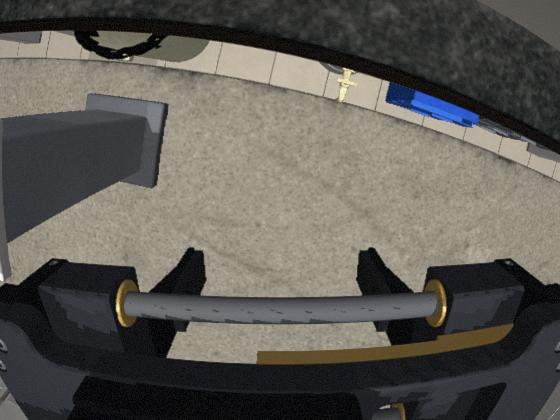

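Request:
{"fn": "carry_out", "kwargs": {
  "commands": [
    {"tx":0,"ty":0,"tz":-0.05,"rx":0,"ry":0,"rz":0,"jaw":1},
    {"tx":0.03,"ty":-0.03,"tz":-0.07,"rx":0,"ry":0,"rz":0,"jaw":1},
    {"tx":0.07,"ty":-0.065,"tz":-0.07,"rx":0,"ry":0,"rz":0,"jaw":1},
    {"tx":0.115,"ty":-0.105,"tz":-0.07,"rx":0,"ry":0,"rz":0.05,"jaw":1},
    {"tx":0.16,"ty":-0.147,"tz":-0.07,"rx":0,"ry":0,"rz":0.1,"jaw":1},
    {"tx":0.205,"ty":-0.188,"tz":-0.07,"rx":0,"ry":0,"rz":0.15,"jaw":1},
    {"tx":0.25,"ty":-0.23,"tz":-0.07,"rx":0,"ry":0,"rz":0.2,"jaw":1},
    {"tx":0.295,"ty":-0.271,"tz":-0.07,"rx":0,"ry":0,"rz":0.221,"jaw":1},
    {"tx":0.34,"ty":-0.312,"tz":-0.07,"rx":0,"ry":0,"rz":0.221,"jaw":1},
    {"tx":0.385,"ty":-0.354,"tz":-0.07,"rx":0,"ry":0,"rz":0.221,"jaw":1},
    {"tx":0.415,"ty":-0.38,"tz":-0.07,"rx":0,"ry":0,"rz":0.221,"jaw":1},
    {"tx":0.43,"ty":-0.395,"tz":-0.07,"rx":0,"ry":0,"rz":0.221,"jaw":1}
  ]
}}

```text
time: 1.7
position: [0.4765, -0.1519, 0.2599]
tool_rot: [-3.141, -0.006, -0.0]
ft_force: [0.2, -0.9, -0.2]
grip_width: 1.003
```

```bash
python3 - <<'E'
from h import *
go([.535,-.068,.26],0)
np.save('c1.npy',camera_info('wrist'));snap('wrist','w1')
E
```

```text
t [ 0.0588 -0.0836 -0.0001] r [-0.0003 -0.0003  0.0037] | now 1.7 [ 0.4765 -0.1519  0.2599] yaw 0.21 q [ 0.83 -0.01 -0.57  1.68 -0.    1.46 -1.3 ] F [ 0.2 -0.9 -0.2] g 1.003
```

View pics/w1.png

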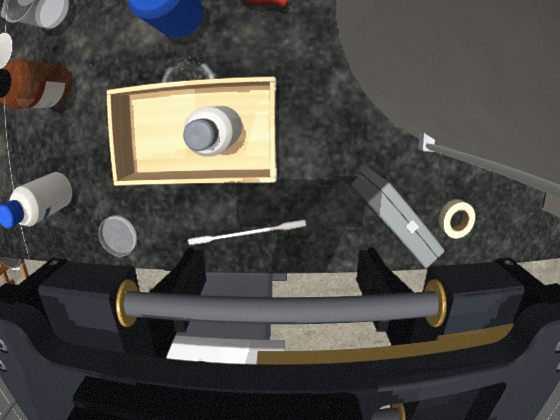

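```bash
python3 crop.py top0 120 145 50 50 12 tl; python3 crop.py side0 180 280 70 75 8 sl;python3 crop.py side0 270 200 40 55 10 ss; python3 crop.py side0 280 295 50 75 8 sm; python3 - <<'E'
import cv2,numpy as np
a=[cv2.imread(f'pics/{n}.png') for n in ['tl','sl','ss','sm']]
a=[cv2.resize(x,(400,int(x.shape[0]*400/x.shape[1]))) for x in a]
H=max(x.shape[0] for x in a);a=[cv2.copyMakeBorder(x,0,H-x.shape[0],0,0,0) for x in a]
im=np.vstack([np.hstack(a[:2]),np.hstack(a[2:])]);print(im.shape)
cv2.imwrite('pics/lab.png',cv2.resize(im,None,fx=.5,fy=.5) if False else im[:, :]) 
for i in (0,1): cv2.imwrite(f'pics/lab{i}.png',np.hstack(a[2*i:2*i+2]))
from h import *
c=camera_info('side');print(-np.array(c['R']).T@c['t'])
E
```

```text
(1200, 800, 3)
[0.392  0.6588 0.6875]
```

View pics/lab0.png

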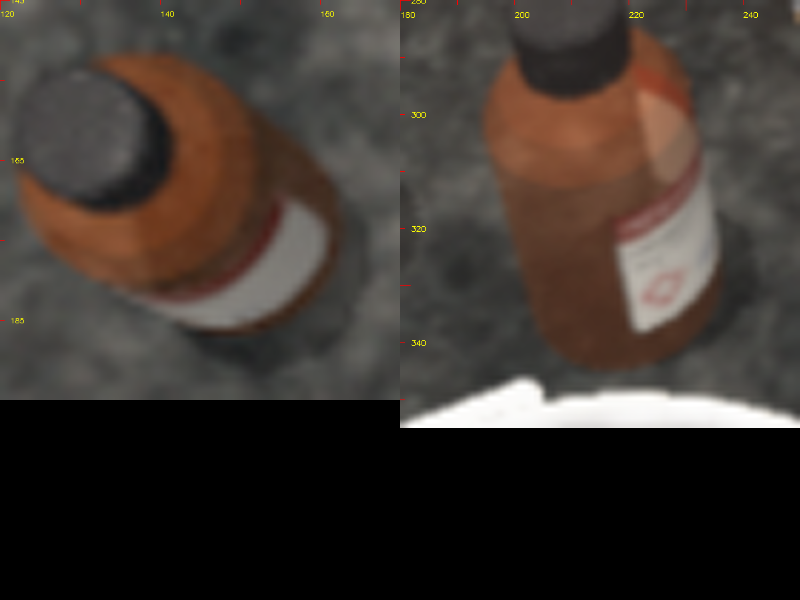

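View pics/lab1.png

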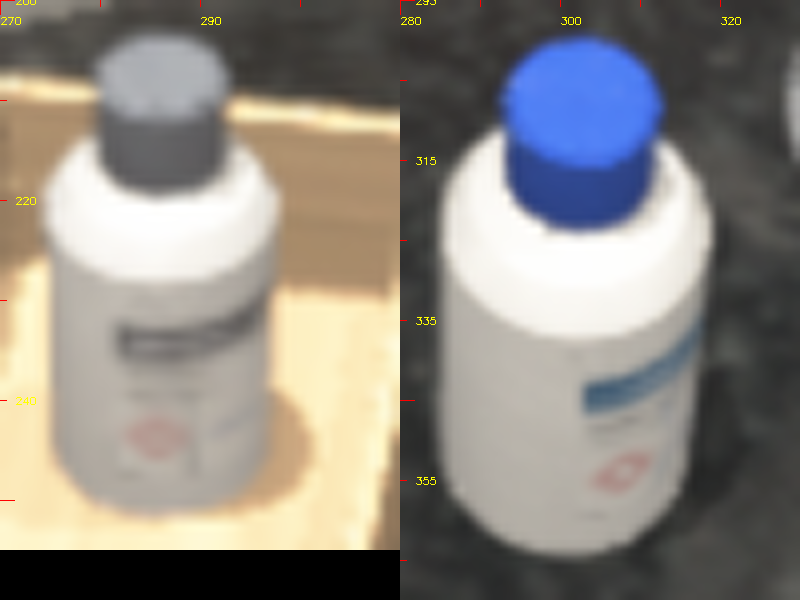

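```bash
cat > cyl.py <<'E'
from h import *
def cyl(n,uv,c,r,cam=None):
    o,v=ray(n,uv,cam);o2=o[:2]-c;a=v[:2]@v[:2];b=2*o2@v[:2];q=o2@o2-r*r;D=b*b-4*a*q
    if D<0: return None
    t=(-b-D**.5)/2/a;p=o+t*v;return np.degrees(np.arctan2(p[1]-c[1],p[0]-c[0])).round(1),p[2].round(3)
E
python3 - <<'E'
from cyl import *
L=np.array([.629,.2084]);M=np.array([.4485,.2255]);S=np.array([.535,-.068])
for p in [(155.2,169.7),(160.5,174.5)]: print('L right',cyl('top',p,L,.0355))
for p in [(137.5,181.5)]: print('L left top',cyl('top',p,L,.0355))
for p in [(218,322.4),(221.5,338)]: print('L left',cyl('side',p,L,.0355))
for p in [(281.8,232.5),(281.8,235.5)]: print('S left',cyl('side',p,S,.029))
for p in [(303.1,342.5),(303.1,346)]: print('M left',cyl('side',p,M,.031))
print('diamonds',cyl('side',(285.5,243.7),S,.029),cyl('side',(308,354),M,.031),cyl('side',(225.5,329),L,.0355))
E
```

```text
L right (np.float64(-101.5), np.float64(0.085))
L right (np.float64(-107.7), np.float64(0.034))
L left top None
L left (np.float64(116.7), np.float64(0.068))
L left (np.float64(118.0), np.float64(0.016))
S left (np.float64(74.5), np.float64(0.07))
S left (np.float64(74.2), np.float64(0.06))
M left (np.float64(98.8), np.float64(0.071))
M left (np.float64(99.1), np.float64(0.059))
diamonds (np.float64(92.7), np.float64(0.035)) (np.float64(117.6), np.float64(0.031)) (np.float64(136.1), np.float64(0.039))
```

```bash
python3 crop.py w1 95 65 190 130 4 w1c
```

```text
(no output)
```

View pics/w1c.png

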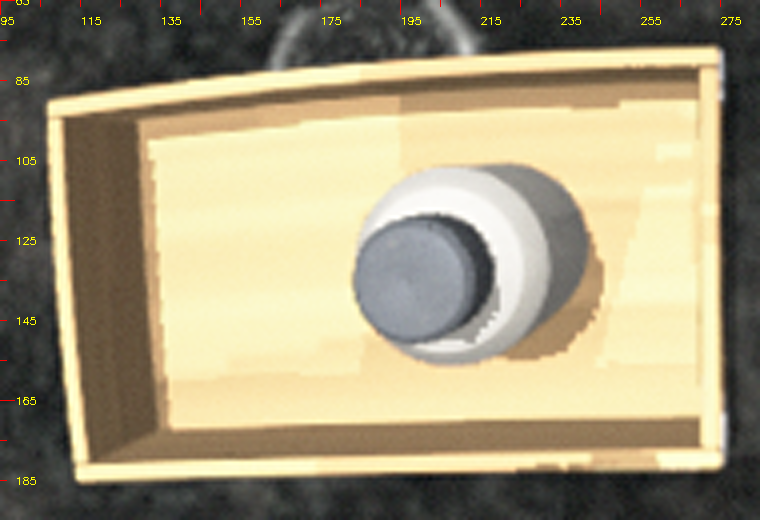

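```bash
python3 - <<'E'
from h import *
c=np.load('c1.npy',allow_pickle=True).item()
print(onz('wrist',(198.75,135.5),.132,c))
k=[onz('wrist',p,.066,c) for p in [(107,90.75),(275.5,76.75),(275.5,182),(115,185.5)]];print(np.array(k),np.mean(k,0))
print('top cap side/top', onz('top',(253.7,206.7),.132), onz('side',(286.3,207.5),.132))
go([.535,-.068,.20],53.4)
E
```

```text
[ 0.5359 -0.0689  0.132 ]
[[ 0.5973  0.0731  0.066 ]
 [ 0.5998 -0.1451  0.066 ]
 [ 0.4723 -0.1452  0.066 ]
 [ 0.4703  0.0713  0.066 ]] [ 0.5349 -0.0365  0.066 ]
top cap side/top [ 0.5339 -0.0686  0.132 ] [ 0.5349 -0.062   0.132 ]
t [ 0.0579 -0.0811  0.0601] r [-0.001  -0.0019 -0.9257] | now 1.75 [ 0.4776 -0.1496  0.2599] yaw 0.36 q [ 0.83 -0.   -0.57  1.68 -0.    1.46 -1.3 ] F [ 1.4  2.1 -0.1] g 1.001
```

Request:
{"fn": "carry_out", "kwargs": {
  "commands": [
    {"tx":0.015,"ty":-0.02,"tz":0,"rx":0,"ry":0,"rz":-0.15,"jaw":1},
    {"tx":0.03,"ty":-0.045,"tz":0.02,"rx":0,"ry":0,"rz":-0.33,"jaw":1},
    {"tx":0.045,"ty":-0.065,"tz":0.03,"rx":0,"ry":0,"rz":-0.51,"jaw":1},
    {"tx":0.055,"ty":-0.078,"tz":0.05,"rx":0,"ry":0,"rz":-0.69,"jaw":1},
    {"tx":0.058,"ty":-0.081,"tz":0.06,"rx":0,"ry":0,"rz":-0.85,"jaw":1},
    {"tx":0.058,"ty":-0.081,"tz":0.06,"rx":0,"ry":0,"rz":-0.926,"jaw":1},
    {"tx":0.058,"ty":-0.081,"tz":0.06,"rx":0,"ry":0,"rz":-0.926,"jaw":1},
    {"tx":0.058,"ty":-0.081,"tz":0.06,"rx":0,"ry":0,"rz":-0.926,"jaw":1}
  ]
}}

```text
time: 2.75
position: [0.5333, -0.0743, 0.1999]
tool_rot: [2.812, 1.4, -0.0]
ft_force: [0.6, -0.1, 0.1]
grip_width: 1.0
```

```bash
python3 - <<'E'
from h import *
go([.535,-.068,.108],53.4)
np.save('c2.npy',camera_info('wrist'));snap('wrist','w2')
go([.535,-.068,.108],53.4)
E
```

```text
t [ 0.0061 -0.0025  0.0919] r [ 0.0003  0.0002 -0.0083] | now 2.75 [ 0.5333 -0.0743  0.1999] yaw 52.92 q [ 0.74  0.13 -0.7   1.69  0.08  1.35 -0.62] F [ 0.6 -0.1  0.1] g 1.0
t [ 0.0059 -0.0025  0.092 ] r [ 0.0004  0.0002 -0.0079] | now 2.8 [ 0.5334 -0.0742  0.2   ] yaw 52.95 q [ 0.74  0.13 -0.7   1.69  0.08  1.35 -0.62] F [-0.4  0.7  0.4] g 1.001
```

View pics/w2.png

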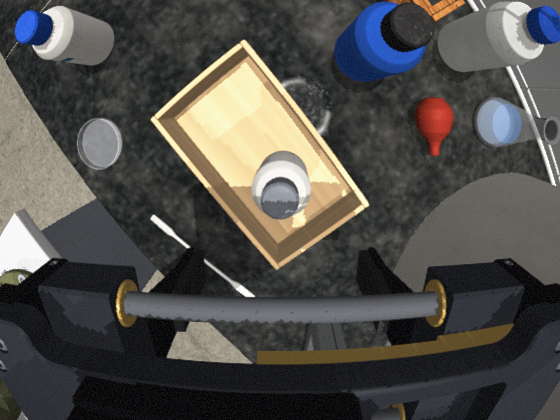

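Request:
{"fn": "carry_out", "kwargs": {
  "commands": [
    {"tx":0.006,"ty":-0.0025,"tz":0.03,"rx":0,"ry":0,"rz":-0.008,"jaw":1},
    {"tx":0.006,"ty":-0.0025,"tz":0.06,"rx":0,"ry":0,"rz":-0.008,"jaw":1},
    {"tx":0.006,"ty":-0.0025,"tz":0.08,"rx":0,"ry":0,"rz":-0.008,"jaw":1},
    {"tx":0.006,"ty":-0.0025,"tz":0.092,"rx":0,"ry":0,"rz":-0.008,"jaw":1},
    {"tx":0.006,"ty":-0.0025,"tz":0.092,"rx":0,"ry":0,"rz":-0.008,"jaw":1}
  ],
  "grip_force": 25
}}

```text
time: 3.42
position: [0.5346, -0.0674, 0.1074]
tool_rot: [-2.805, -1.413, 0.001]
ft_force: [-0.6, 0.7, 0.5]
grip_width: 1.001
```

Request:
{"fn": "carry_out", "kwargs": {
  "commands": [
    {"tx":0,"ty":0,"tz":0,"rx":0,"ry":0,"rz":0,"jaw":0},
    {"tx":0,"ty":0,"tz":0,"rx":0,"ry":0,"rz":0,"jaw":0},
    {"tx":0,"ty":0,"tz":0,"rx":0,"ry":0,"rz":0,"jaw":0},
    {"tx":0,"ty":0,"tz":0,"rx":0,"ry":0,"rz":0,"jaw":0},
    {"tx":0,"ty":0,"tz":0,"rx":0,"ry":0,"rz":0,"jaw":0},
    {"tx":0,"ty":0,"tz":0,"rx":0,"ry":0,"rz":0,"jaw":0}
  ],
  "grip_force": 25
}}

```text
time: 4.18
position: [0.535, -0.0674, 0.1078]
tool_rot: [2.805, 1.414, -0.0]
ft_force: [0.5, 0.1, -0.2]
grip_width: 0.405
```

```bash
python3 - <<'E'
from h import *
go([.555,-.106,.125],53.4)
s=ctrl.get_state();print(s['grip_width']*87, s['ft_force'])
snap('wrist','w3')
E
```

```text
t [-0.0192  0.0391 -0.0172] r [0.     0.0001 0.0018] | now 4.175 [ 0.535  -0.0674  0.1078] yaw 53.5 q [ 0.71  0.2  -0.7   1.81  0.14  1.18 -0.67] F [ 0.5  0.1 -0.2] g 0.405
35.25256387845438 [ 0.5207  0.1393 -0.2138]
```

View pics/w3.png

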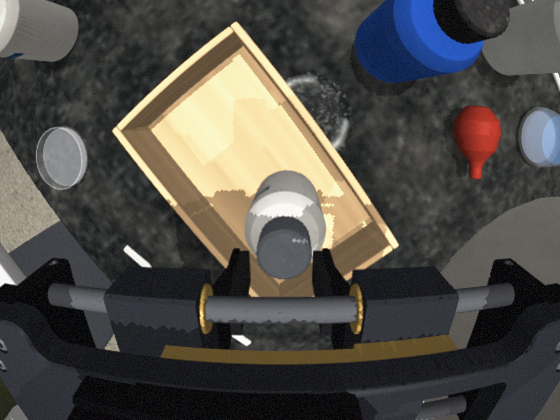

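```bash
python3 - <<'E'
from h import *
go([.559,-.107,.1275],53.4)
E
```

```text
t [-0.0176  0.0429 -0.0197] r [0.     0.0001 0.0019] | now 4.225 [ 0.535  -0.0673  0.1078] yaw 53.51 q [ 0.71  0.2  -0.7   1.81  0.14  1.18 -0.67] F [-0.4  1.2 -0.4] g 0.36
```

Request:
{"fn": "carry_out", "kwargs": {
  "commands": [
    {"tx":0,"ty":0,"tz":0,"rx":0,"ry":0,"rz":0,"jaw":0},
    {"tx":0,"ty":0,"tz":0,"rx":0,"ry":0,"rz":0,"jaw":0}
  ]
}}

```text
time: 4.47
position: [0.535, -0.0674, 0.1078]
tool_rot: [2.805, 1.414, -0.0]
ft_force: [0.4, -1.0, 0.1]
grip_width: 0.128
```

```bash
python3 - <<'E'
from h import *
go([.559,-.107,.1275],53.4)
snap('side','s4');snap('top','t4')
E
python3 crop.py side0 0 0 10 10 1 x; python3 crop.py s4 190 140 200 140 4 s4c;python3 crop.py t4 170 130 160 120 5 t4c
```

```text
t [-0.0176  0.0428 -0.0197] r [0.0001 0.0001 0.0018] | now 4.475 [ 0.535  -0.0674  0.1078] yaw 53.5 q [ 0.71  0.2  -0.7   1.81  0.14  1.18 -0.67] F [ 0.4 -1.   0.1] g 0.128
```

View pics/s4c.png

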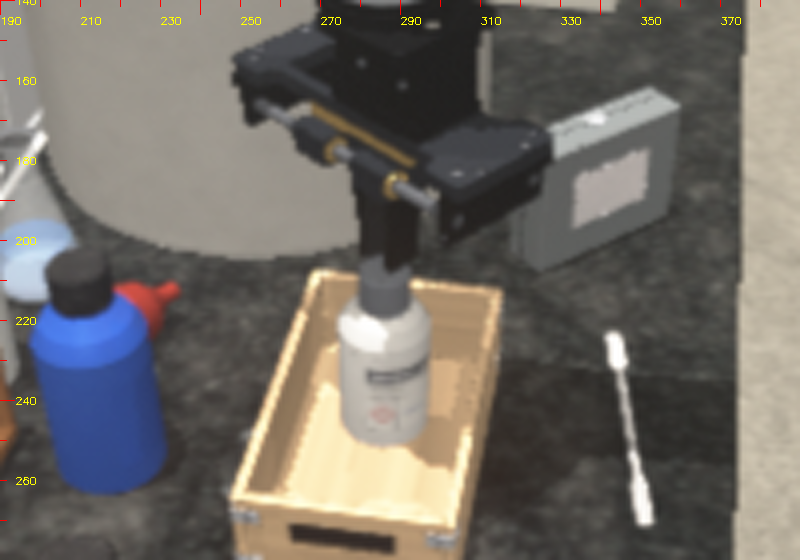

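```bash
python3 - <<'E'
from h import *
for X in [(.535,-.0674,.1078),(.535,-.068,.132),(.535,-.068,.105),(.535,-.068,.006)]: print(X,proj('side',X),proj('top',X),proj('wrist',X))
E
python3 crop.py s4 250 170 70 90 8 s4d
python3 - <<'E'
import cv2
a=cv2.imread('pics/s4d.png');print(a.shape)
E
```

```text
(0.535, -0.0674, 0.1078) [286.7859 214.0507] [253.6195 207.013 ] [282.0265 241.8749]
(0.535, -0.068, 0.132) [286.7345 206.0274] [253.4622 206.2354] [282.7758 258.9234]
(0.535, -0.068, 0.105) [286.8422 214.7974] [253.9205 207.1066] [282.5519 240.8753]
(0.535, -0.068, 0.006) [287.206  244.4392] [255.3956 209.9105] [282.0331 199.9292]
(720, 560, 3)
```

View pics/s4d.png

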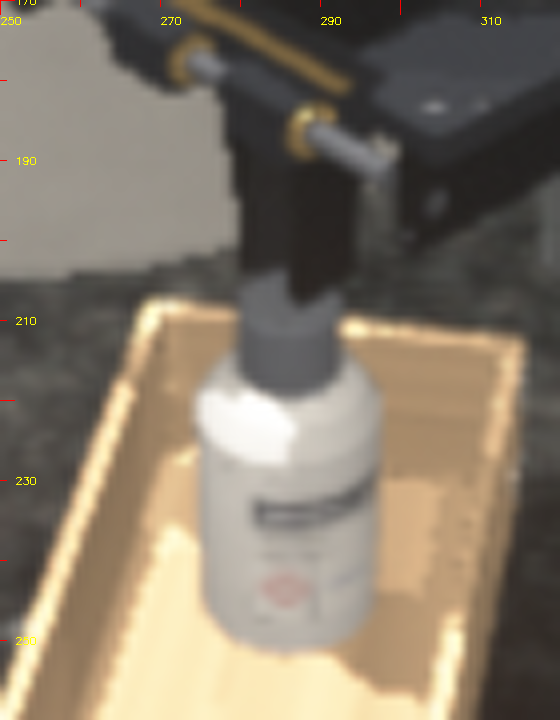

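View pics/t4c.png

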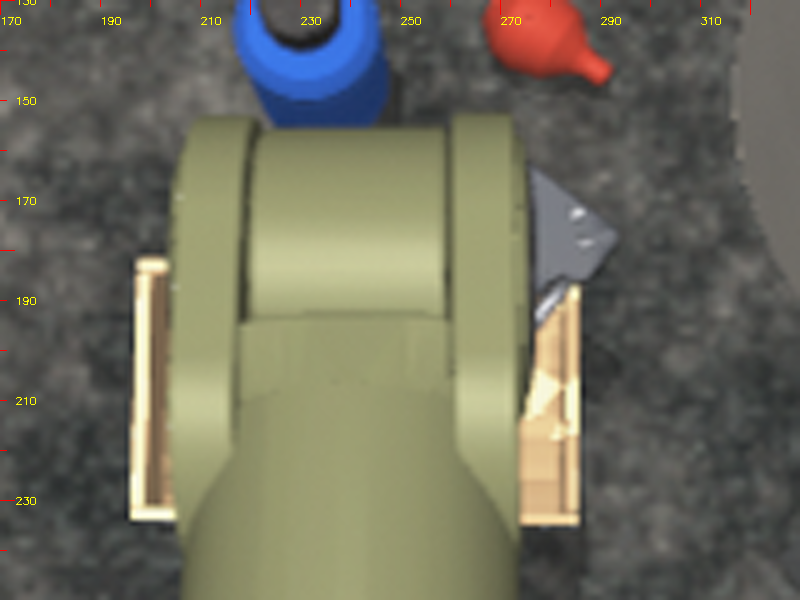

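```bash
python3 - <<'E'
from h import *
s=ctrl.get_state();R=Ro.from_rotvec(s['tool_rot']);c=camera_info('wrist')
snap('wrist','w4')
for x in (-.0095,.0095):
  for y in (-.0585,-.0435,-.0177,-.0055,.0055):
    print(x,y,[proj('wrist',s['position']+R.apply([x,y,z]),c).round(0) for z in (0,-.019,-.024,-.05)])
C=R.inv().apply(-np.array(c['R']).T@c['t']-s['position']);print('cam in tool',C)
E
python3 crop.py w3 200 190 160 130 5 w3c;python3 crop.py w4 200 190 160 130 5 w4c
```

```text
-0.0095 -0.0585 [array([196., 254.]), array([189., 267.]), array([187., 271.]), array([175., 293.])]
-0.0095 -0.0435 [array([217., 254.]), array([212., 268.]), array([210., 271.]), array([201., 294.])]
-0.0095 -0.0177 [array([255., 255.]), array([253., 268.]), array([252., 272.]), array([249., 295.])]
-0.0095 -0.0055 [array([274., 255.]), array([273., 268.]), array([273., 272.]), array([272., 296.])]
-0.0095 0.0055 [array([290., 255.]), array([291., 268.]), array([291., 272.]), array([293., 296.])]
0.0095 -0.0585 [array([193., 228.]), array([185., 239.]), array([183., 242.]), array([170., 262.])]
0.0095 -0.0435 [array([215., 228.]), array([209., 239.]), array([207., 243.]), array([197., 263.])]
0.0095 -0.0177 [array([254., 228.]), array([252., 240.]), array([251., 243.]), array([247., 264.])]
0.0095 -0.0055 [array([273., 228.]), array([273., 240.]), array([273., 243.]), array([271., 264.])]
0.0095 0.0055 [array([291., 228.]), array([291., 240.]), array([292., 243.]), array([293., 264.])]
cam in tool [ 0.0837 -0.0007 -0.1951]
```

View pics/w3c.png

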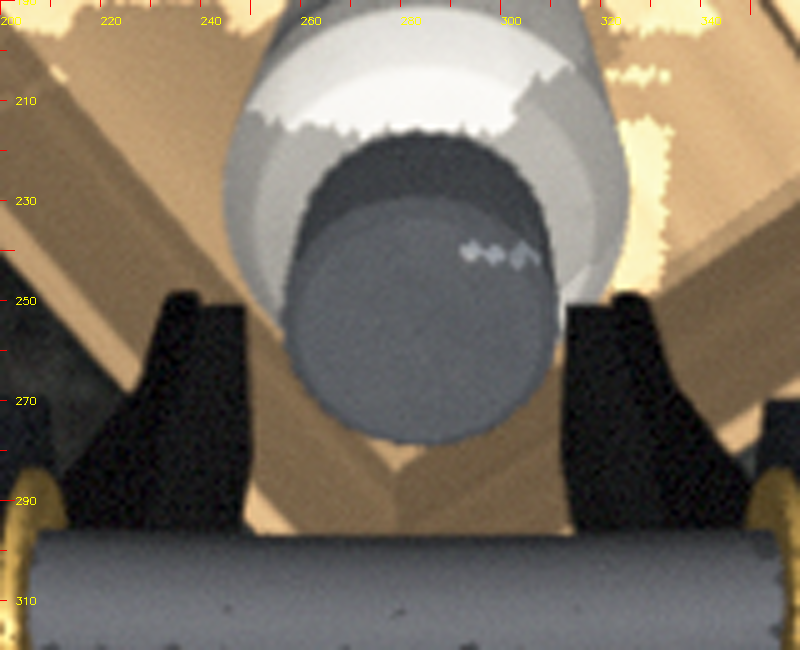

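View pics/w4c.png

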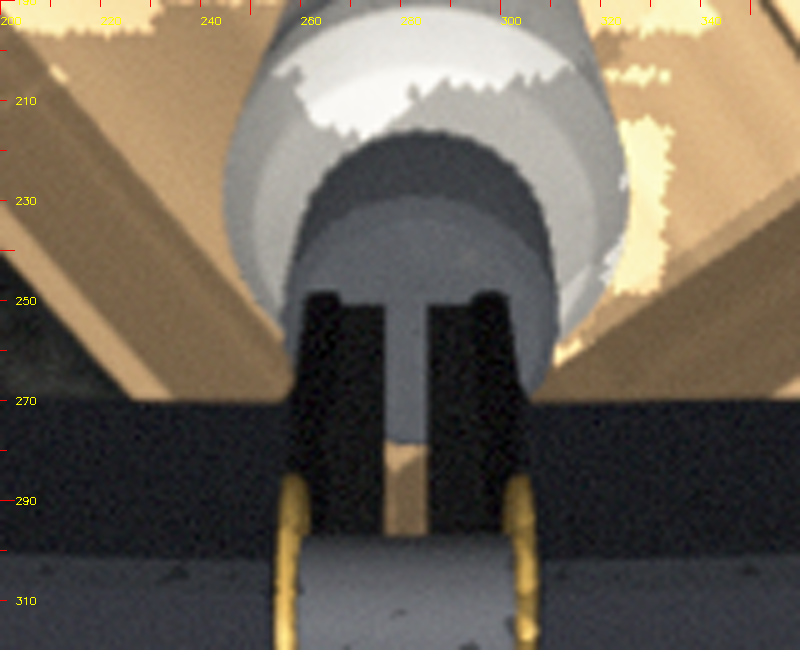

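Request:
{"fn": "carry_out", "kwargs": {
  "commands": [
    {"tx":0,"ty":0,"tz":0,"rx":0,"ry":0,"rz":0,"jaw":1},
    {"tx":0,"ty":0,"tz":0,"rx":0,"ry":0,"rz":0,"jaw":1},
    {"tx":0,"ty":0,"tz":0,"rx":0,"ry":0,"rz":0,"jaw":1},
    {"tx":0,"ty":0,"tz":0,"rx":0,"ry":0,"rz":0,"jaw":1},
    {"tx":0,"ty":0,"tz":0,"rx":0,"ry":0,"rz":0,"jaw":1},
    {"tx":0,"ty":0,"tz":0,"rx":0,"ry":0,"rz":0,"jaw":1},
    {"tx":0,"ty":0,"tz":0,"rx":0,"ry":0,"rz":0,"jaw":1}
  ]
}}

```text
time: 5.5
position: [0.535, -0.0674, 0.1078]
tool_rot: [2.805, 1.414, -0.0]
ft_force: [-0.2, -0.3, -0.3]
grip_width: 0.748
```

```bash
python3 - <<'E'
from h import *
s=ctrl.get_state();print(s['position'],s['grip_width']);R=Ro.from_rotvec(s['tool_rot'])
snap('side','s5');snap('wrist','w5')
w=.0435*s['grip_width']
for z in (0,-.01,-.02,-.03):print(z,[proj('side',s['position']+R.apply([0,y,z])).round(1) for y in (-w-.008,w+.008)],[proj('wrist',s['position']+R.apply([0.0095,y,z])).round(1) for y in (-w,w)])
E
python3 crop.py s5 240 150 100 80 7 s5c; python3 crop.py w5 160 190 240 130 3 w5c
```

```text
[ 0.535  -0.0674  0.1078] 0.7482287320679809
0 [array([298.3, 221.6]), array([275.9, 206.8])] [array([231.7, 228.2]), array([332.3, 228.1])]
-0.01 [array([298.3, 218.4]), array([275.7, 203.7])] [array([229.4, 233.9]), array([334.7, 233.8])]
-0.02 [array([298.4, 215.1]), array([275.6, 200.4])] [array([226.9, 240.2]), array([337.3, 240.1])]
-0.03 [array([298.4, 211.7]), array([275.5, 197.1])] [array([224.2, 247.1]), array([340.1, 247. ])]
```

View pics/s5c.png

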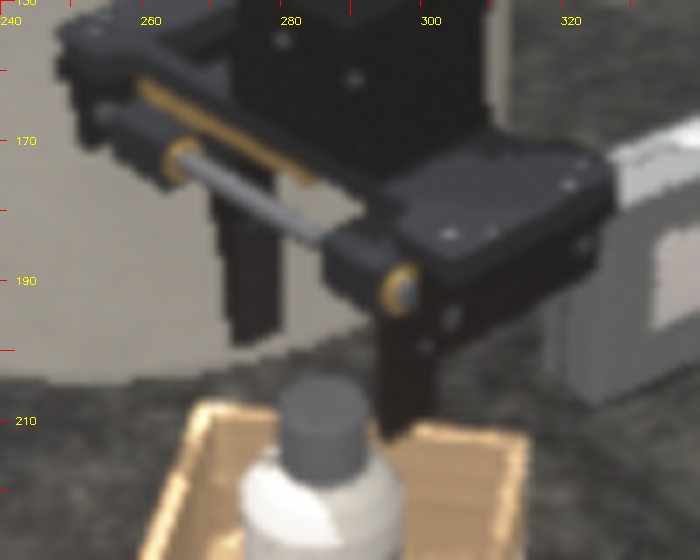

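View pics/w5c.png

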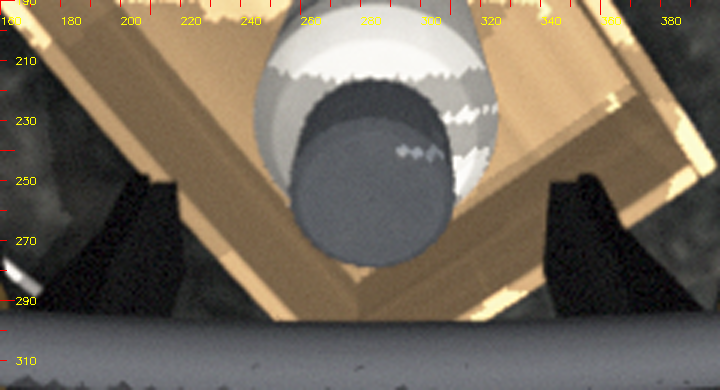

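Request:
{"fn": "carry_out", "kwargs": {
  "commands": [
    {"tx":0,"ty":0,"tz":0.008,"rx":0,"ry":0,"rz":0,"jaw":0.85},
    {"tx":0,"ty":0,"tz":0.018,"rx":0,"ry":0,"rz":0,"jaw":0.7},
    {"tx":0,"ty":0,"tz":0.024,"rx":0,"ry":0,"rz":0,"jaw":0.7},
    {"tx":0,"ty":0,"tz":0.024,"rx":0,"ry":0,"rz":0,"jaw":0},
    {"tx":0,"ty":0,"tz":0.024,"rx":0,"ry":0,"rz":0,"jaw":0},
    {"tx":0,"ty":0,"tz":0.024,"rx":0,"ry":0,"rz":0,"jaw":0},
    {"tx":0,"ty":0,"tz":0.024,"rx":0,"ry":0,"rz":0,"jaw":0},
    {"tx":0,"ty":0,"tz":0.024,"rx":0,"ry":0,"rz":0,"jaw":0},
    {"tx":0,"ty":0,"tz":0.024,"rx":0,"ry":0,"rz":0,"jaw":0}
  ],
  "grip_force": 25
}}

```text
time: 6.72
position: [0.5354, -0.0675, 0.0842]
tool_rot: [2.805, 1.414, 0.001]
ft_force: [0.4, -0.2, 2.6]
grip_width: 0.382
```

```bash
python3 - <<'E'
from h import *
go([.559,-.107,.1035],53.4)
snap('wrist','w6')
go([.559,-.107,.1035],53.4)
E
python3 crop.py w6 160 170 240 150 3 w6c
```

```text
t [-0.0178  0.0425 -0.0193] r [ 0.0009 -0.0003  0.0018] | now 6.725 [ 0.5354 -0.0675  0.0842] yaw 53.5 q [ 0.7   0.23 -0.69  1.84  0.16  1.13 -0.69] F [ 0.4 -0.2  2.6] g 0.382
t [-0.0178  0.0425 -0.0193] r [ 0.0009 -0.0003  0.0018] | now 6.775 [ 0.5354 -0.0674  0.0842] yaw 53.5 q [ 0.7   0.23 -0.69  1.84  0.16  1.13 -0.69] F [ 0.1 -0.3  2.3] g 0.387
```

View pics/w6c.png

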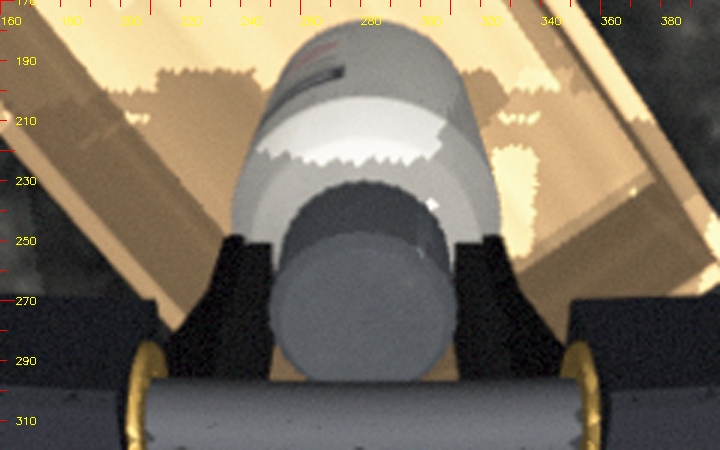

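Request:
{"fn": "carry_out", "kwargs": {
  "commands": [
    {"tx":0,"ty":0,"tz":-0.008,"rx":0,"ry":0,"rz":0,"jaw":0},
    {"tx":0,"ty":0,"tz":-0.02,"rx":0,"ry":0,"rz":0,"jaw":0},
    {"tx":-0.004,"ty":0.01,"tz":-0.025,"rx":0,"ry":0,"rz":0,"jaw":0},
    {"tx":-0.01,"ty":0.026,"tz":-0.025,"rx":0,"ry":0,"rz":0,"jaw":0},
    {"tx":-0.016,"ty":0.04,"tz":-0.025,"rx":0,"ry":0,"rz":0,"jaw":0},
    {"tx":-0.016,"ty":0.04,"tz":-0.025,"rx":0,"ry":0,"rz":0,"jaw":0}
  ]
}}

```text
time: 7.52
position: [0.5578, -0.1061, 0.1081]
tool_rot: [-2.807, -1.409, 0.001]
ft_force: [-0.8, 0.7, -2.1]
grip_width: 0.383
```

```bash
python3 - <<'E'
from h import *
snap('wrist','w7');snap('side','s7')
go([.558,-.104,.0842],53.4)
E
python3 crop.py s7 230 130 130 160 4 s7c
```

```text
t [0.0003 0.0007 0.024 ] r [-0.0017 -0.0001  0.0014] | now 7.625 [ 0.5573 -0.1038  0.1082] yaw 53.48 q [ 0.72  0.27 -0.67  1.75  0.18  1.19 -0.64] F [ 0.3  0.2 -3.2] g 0.384
```

View pics/s7c.png

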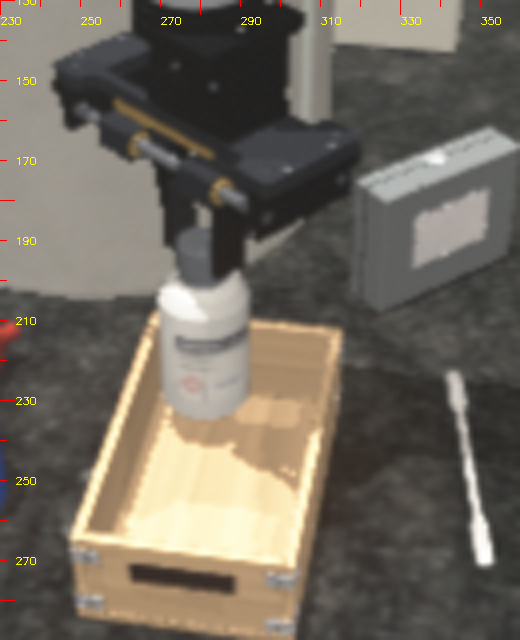

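View pics/w7.png

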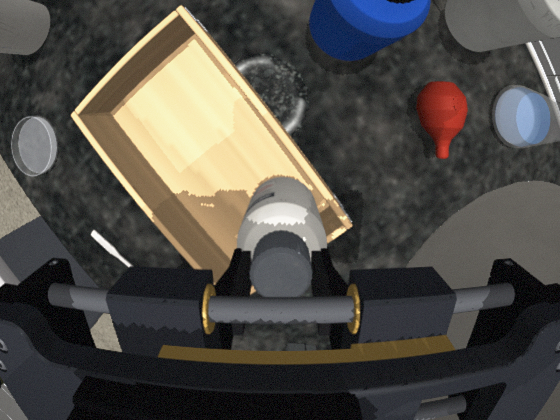

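Request:
{"fn": "carry_out", "kwargs": {
  "commands": [
    {"tx":0,"ty":0,"tz":0.007,"rx":0,"ry":0,"rz":0,"jaw":0},
    {"tx":0,"ty":0,"tz":0.015,"rx":0,"ry":0,"rz":0,"jaw":0},
    {"tx":0,"ty":0,"tz":0.02,"rx":0,"ry":0,"rz":0,"jaw":0},
    {"tx":0,"ty":0,"tz":0.023,"rx":0,"ry":0,"rz":0,"jaw":0},
    {"tx":0,"ty":0,"tz":0.025,"rx":0,"ry":0,"rz":0,"jaw":0},
    {"tx":0,"ty":0,"tz":0.025,"rx":0,"ry":0,"rz":0,"jaw":0}
  ]
}}

```text
time: 8.38
position: [0.5579, -0.1038, 0.0844]
tool_rot: [2.805, 1.414, 0.001]
ft_force: [-2.3, -0.1, 0.8]
grip_width: 0.386
```

Request:
{"fn": "carry_out", "kwargs": {
  "commands": [
    {"tx":0,"ty":0,"tz":0,"rx":0,"ry":0,"rz":0,"jaw":0.45},
    {"tx":0,"ty":0,"tz":0,"rx":0,"ry":0,"rz":0,"jaw":0.65},
    {"tx":0,"ty":0,"tz":0,"rx":0,"ry":0,"rz":0,"jaw":0.7},
    {"tx":0,"ty":0,"tz":0,"rx":0,"ry":0,"rz":0,"jaw":0.8},
    {"tx":0,"ty":0,"tz":-0.02,"rx":0,"ry":0,"rz":0,"jaw":0.8},
    {"tx":0,"ty":0,"tz":-0.06,"rx":0,"ry":0,"rz":0,"jaw":1},
    {"tx":0,"ty":0,"tz":-0.1,"rx":0,"ry":0,"rz":0,"jaw":1},
    {"tx":0,"ty":0,"tz":-0.1,"rx":0,"ry":0,"rz":0,"jaw":1}
  ]
}}

```text
time: 9.38
position: [0.5606, -0.1041, 0.189]
tool_rot: [2.8, 1.412, 0.01]
ft_force: [0.5, 0.0, 0.2]
grip_width: 0.98
```

```bash
python3 - <<'E'
from h import *
go([.423,-.311,.22],45.7)
np.save('c8.npy',camera_info('wrist'));snap('wrist','w8');snap('side','s8')
E

```

```text
t [-0.2481  0.0127 -0.0316] r [ 0.0077 -0.0034  0.1364] | now 9.375 [ 0.5606 -0.1041  0.189 ] yaw 53.52 q [ 0.74  0.2  -0.68  1.64  0.13  1.33 -0.6 ] F [0.5 0.  0.2] g 0.98
```

View pics/w8.png

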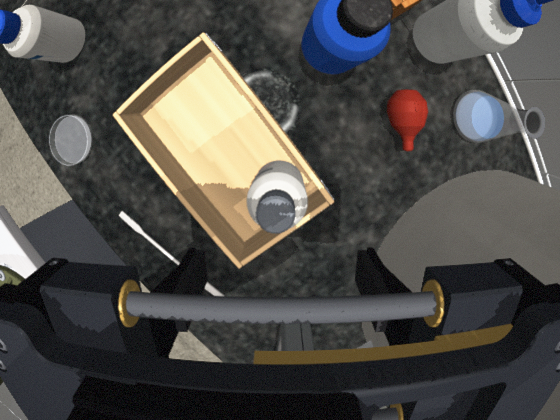

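Request:
{"fn": "carry_out", "kwargs": {
  "commands": [
    {"tx":-0.03,"ty":0.001,"tz":-0.015,"rx":0,"ry":0,"rz":0,"jaw":1},
    {"tx":-0.08,"ty":0.004,"tz":-0.03,"rx":0,"ry":0,"rz":0.04,"jaw":1},
    {"tx":-0.13,"ty":0.007,"tz":-0.03,"rx":0,"ry":0,"rz":0.08,"jaw":1},
    {"tx":-0.18,"ty":0.01,"tz":-0.03,"rx":0,"ry":0,"rz":0.12,"jaw":1},
    {"tx":-0.225,"ty":0.012,"tz":-0.03,"rx":0,"ry":0,"rz":0.136,"jaw":1},
    {"tx":-0.255,"ty":0.014,"tz":-0.03,"rx":0,"ry":0,"rz":0.136,"jaw":1},
    {"tx":-0.26,"ty":0.015,"tz":-0.03,"rx":0,"ry":0,"rz":0.136,"jaw":1},
    {"tx":-0.26,"ty":0.015,"tz":-0.03,"rx":0,"ry":0,"rz":0.136,"jaw":1},
    {"tx":-0.26,"ty":0.015,"tz":-0.03,"rx":0,"ry":0,"rz":0.136,"jaw":1}
  ]
}}

```text
time: 10.6
position: [0.4161, -0.3202, 0.2136]
tool_rot: [-2.893, -1.224, -0.0]
ft_force: [0.1, -0.0, -0.7]
grip_width: 0.999
```

```bash
python3 - <<'E'
from h import *
np.save('c9.npy',camera_info('wrist'));snap('wrist','w9')
snap('side','s9')
go([.412,-.322,.11],45.7)
E
python3 crop.py s9 270 110 130 130 5 s9c

```

```text
t [-0.0037 -0.0019  0.1038] r [-0.0001 -0.0002  0.0026] | now 10.7 [ 0.4159 -0.3207  0.2138] yaw 45.85 q [ 1.06  0.07 -0.48  1.71  0.03  1.37 -0.19] F [-0.3  0.2  0.2] g 0.999
```

View pics/w9.png

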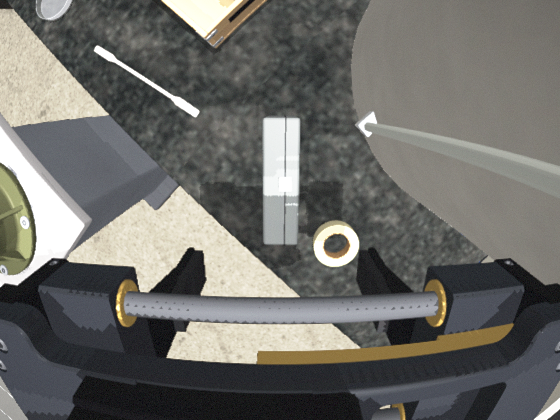

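View pics/s9c.png

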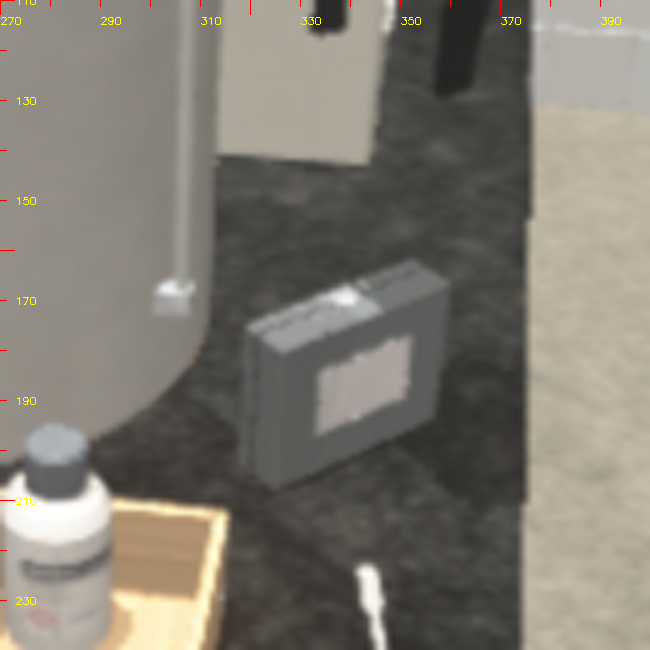

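```bash
python3 - <<'E'
from h import *
c=np.load('c9.npy',allow_pickle=True).item()
k=np.array([onz('wrist',p,.1,c) for p in [(263.5,117.5),(299.5,117.5),(298.5,245),(262.5,244.5)]]);print(k,k.mean(0),np.degrees(np.arctan2(*((k[0]+k[1]-k[2]-k[3])[[1,0]]))),[np.linalg.norm(k[i]-k[i-1]) for i in range(4)])
go([.4125,-.3215,.11],45.7)
E
```

```text
[[ 0.4573 -0.2534  0.1   ]
 [ 0.4816 -0.2769  0.1   ]
 [ 0.3922 -0.37    0.1   ]
 [ 0.3658 -0.3437  0.1   ]] [ 0.4242 -0.311   0.1   ] 45.40601913014366 [np.float64(0.12854754435695823), np.float64(0.033764939692624715), np.float64(0.12908678363659185), np.float64(0.037314670210182324)]
t [-0.003  -0.0019  0.1038] r [-0.0001 -0.0002  0.0026] | now 10.7 [ 0.4159 -0.3207  0.2138] yaw 45.85 q [ 1.06  0.07 -0.48  1.71  0.03  1.37 -0.19] F [-0.3  0.2  0.2] g 0.999
```

Request:
{"fn": "carry_out", "kwargs": {
  "commands": [
    {"tx":-0.002,"ty":-0.0015,"tz":0.04,"rx":0,"ry":0,"rz":0.006,"jaw":1},
    {"tx":-0.002,"ty":-0.0015,"tz":0.08,"rx":0,"ry":0,"rz":0.006,"jaw":1},
    {"tx":-0.002,"ty":-0.0015,"tz":0.12,"rx":0,"ry":0,"rz":0.006,"jaw":0.8},
    {"tx":-0.002,"ty":-0.0015,"tz":0.15,"rx":0,"ry":0,"rz":0.006,"jaw":0.7},
    {"tx":-0.002,"ty":-0.0015,"tz":0.162,"rx":0,"ry":0,"rz":0.006,"jaw":0.7},
    {"tx":-0.002,"ty":-0.0015,"tz":0.162,"rx":0,"ry":0,"rz":0.006,"jaw":0.7}
  ]
}}

```text
time: 11.45
position: [0.4128, -0.3218, 0.0517]
tool_rot: [-2.897, -1.212, 0.0]
ft_force: [0.8, -0.3, -0.2]
grip_width: 0.718
```

```bash
python3 - <<'E'
from h import *
go([.4125,-.3215,.05],45.7)
snap('side','s10');snap('wrist','w10')
E
python3 crop.py s10 270 90 130 130 5 s10c

```

```text
t [ 0.0001 -0.0004  0.0017] r [-0.0008 -0.0001 -0.005 ] | now 11.45 [ 0.4128 -0.3218  0.0517] yaw 45.41 q [ 1.04  0.2  -0.47  1.91  0.1   1.05 -0.25] F [ 0.8 -0.3 -0.2] g 0.718
```

View pics/s10c.png

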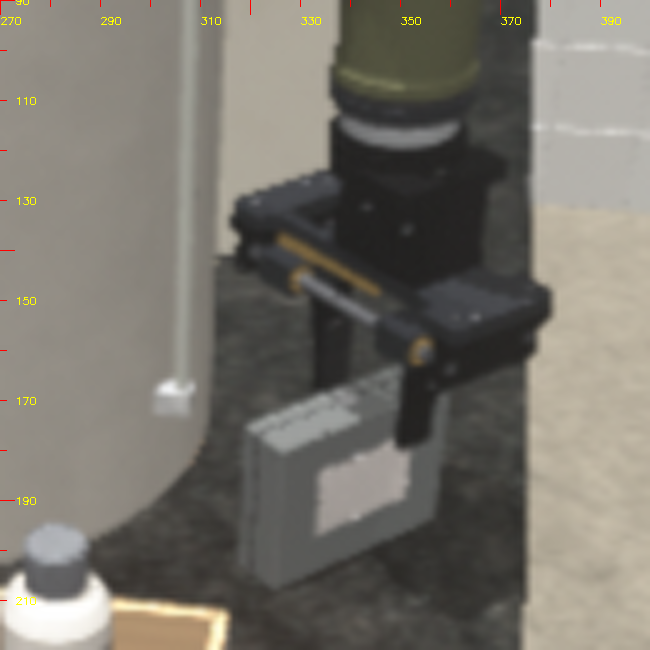

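View pics/w10.png

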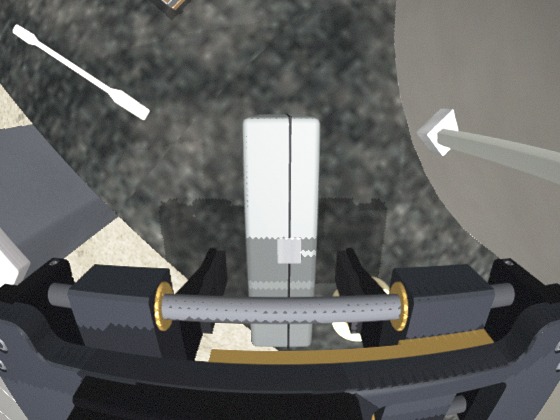

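Request:
{"fn": "carry_out", "kwargs": {
  "commands": [
    {"tx":0,"ty":0,"tz":0,"rx":0,"ry":0,"rz":0,"jaw":0},
    {"tx":0,"ty":0,"tz":0,"rx":0,"ry":0,"rz":0,"jaw":0},
    {"tx":0,"ty":0,"tz":0,"rx":0,"ry":0,"rz":0,"jaw":0},
    {"tx":0,"ty":0,"tz":0,"rx":0,"ry":0,"rz":0,"jaw":0},
    {"tx":0,"ty":0,"tz":0,"rx":0,"ry":0,"rz":0,"jaw":0}
  ],
  "grip_force": 40
}}

```text
time: 12.18
position: [0.4128, -0.3226, 0.0522]
tool_rot: [2.898, 1.211, 0.0]
ft_force: [-0.5, -0.2, 1.8]
grip_width: 0.408
```

```bash
python3 - <<'E'
from h import *
go([.497,-.05,.16],90.3)
E

```

```text
t [ 0.2531 -0.1315 -0.108 ] r [ 0.0005  0.0004 -0.7842] | now 12.175 [ 0.4128 -0.3226  0.0522] yaw 45.37 q [ 1.05  0.2  -0.47  1.91  0.11  1.05 -0.25] F [-0.5 -0.2  1.8] g 0.408
```

Request:
{"fn": "carry_out", "kwargs": {
  "commands": [
    {"tx":0,"ty":0,"tz":-0.005,"rx":0,"ry":0,"rz":0,"jaw":0},
    {"tx":0,"ty":0,"tz":-0.015,"rx":0,"ry":0,"rz":0,"jaw":0},
    {"tx":0,"ty":0,"tz":-0.035,"rx":0,"ry":0,"rz":0,"jaw":0},
    {"tx":0,"ty":0,"tz":-0.06,"rx":0,"ry":0,"rz":0,"jaw":0},
    {"tx":0,"ty":0,"tz":-0.085,"rx":0,"ry":0,"rz":0,"jaw":0},
    {"tx":0,"ty":0,"tz":-0.11,"rx":0,"ry":0,"rz":0,"jaw":0},
    {"tx":0.01,"ty":-0.005,"tz":-0.125,"rx":0,"ry":0,"rz":0,"jaw":0},
    {"tx":0.027,"ty":-0.015,"tz":-0.13,"rx":0,"ry":0,"rz":-0.05,"jaw":0},
    {"tx":0.05,"ty":-0.026,"tz":-0.13,"rx":0,"ry":0,"rz":-0.12,"jaw":0},
    {"tx":0.075,"ty":-0.038,"tz":-0.13,"rx":0,"ry":0,"rz":-0.22,"jaw":0},
    {"tx":0.095,"ty":-0.049,"tz":-0.13,"rx":0,"ry":0,"rz":-0.33,"jaw":0},
    {"tx":0.11,"ty":-0.057,"tz":-0.13,"rx":0,"ry":0,"rz":-0.43,"jaw":0}
  ]
}}

```text
time: 13.68
position: [0.4494, -0.2003, 0.1807]
tool_rot: [-2.563, -1.813, 0.001]
ft_force: [0.4, -0.8, -1.1]
grip_width: 0.411
```

```bash
python3 - <<'E'
from h import *
go([.497,-.052,.182],90.3)
snap('side','s11')
E

```

```text
t [ 0.1557 -0.0045 -0.0012] r [-0.0019 -0.001  -0.3448] | now 13.675 [ 0.4494 -0.2003  0.1807] yaw 70.54 q [ 0.96  0.02 -0.6   1.82  0.01  1.31  0.02] F [ 0.4 -0.8 -1.1] g 0.411
```

View pics/s11.png

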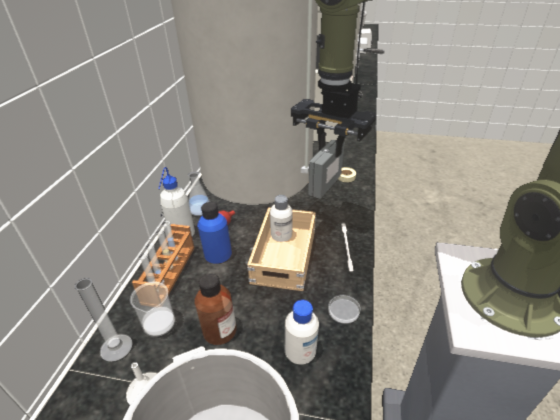

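Request:
{"fn": "carry_out", "kwargs": {
  "commands": [
    {"tx":0.015,"ty":0,"tz":0,"rx":0,"ry":0,"rz":-0.08,"jaw":0},
    {"tx":0.04,"ty":-0.001,"tz":0,"rx":0,"ry":0,"rz":-0.17,"jaw":0},
    {"tx":0.07,"ty":-0.002,"tz":0,"rx":0,"ry":0,"rz":-0.26,"jaw":0},
    {"tx":0.1,"ty":-0.003,"tz":0,"rx":0,"ry":0,"rz":-0.32,"jaw":0},
    {"tx":0.13,"ty":-0.004,"tz":0,"rx":0,"ry":0,"rz":-0.345,"jaw":0},
    {"tx":0.15,"ty":-0.0045,"tz":0,"rx":0,"ry":0,"rz":-0.345,"jaw":0},
    {"tx":0.155,"ty":-0.0045,"tz":0,"rx":0,"ry":0,"rz":-0.345,"jaw":0},
    {"tx":0.155,"ty":-0.0045,"tz":0,"rx":0,"ry":0,"rz":-0.345,"jaw":0},
    {"tx":0.155,"ty":-0.0045,"tz":0,"rx":0,"ry":0,"rz":-0.345,"jaw":0}
  ]
}}

```text
time: 14.85
position: [0.4978, -0.0578, 0.1817]
tool_rot: [-2.227, -2.216, 0.001]
ft_force: [0.2, -0.3, -1.8]
grip_width: 0.408
```

```bash
python3 - <<'E'
from h import *
go([.497,-.052,.182],90.4)
snap('side','s12');snap('top','t12')
np.save('c12.npy',camera_info('wrist'));snap('wrist','w12')
E
python3 crop.py s12 220 110 130 180 4 s12c

```

```text
t [ 0.0058 -0.0008 -0.0003] r [-0.0005  0.0005 -0.0123] | now 14.85 [ 0.4978 -0.0578  0.1817] yaw 89.7 q [ 0.8   0.05 -0.75  1.8   0.03  1.31  0.04] F [ 0.2 -0.3 -1.8] g 0.408
```

View pics/w12.png

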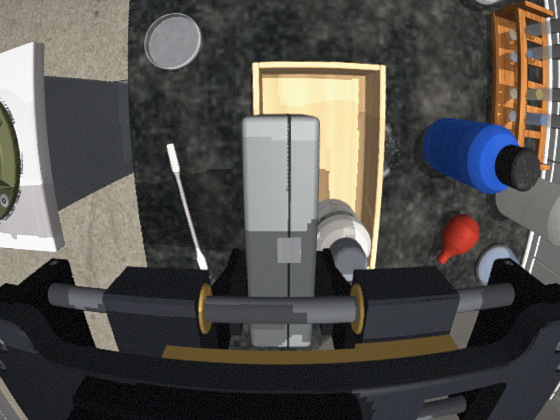

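View pics/s12c.png

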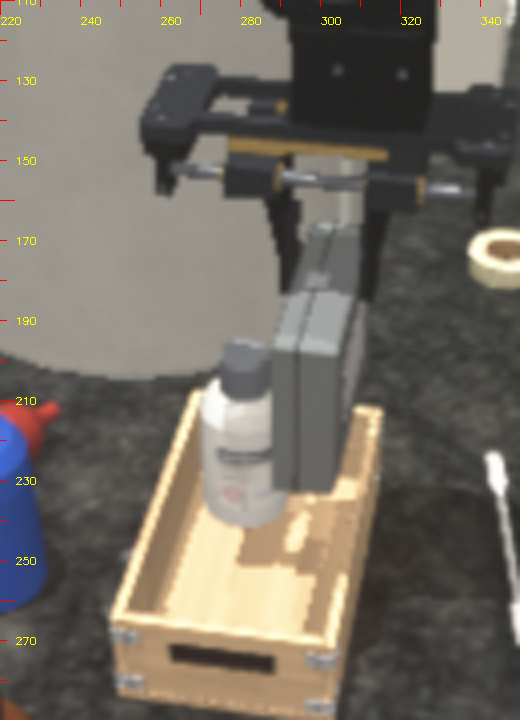

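```bash
python3 crop.py s12 270 170 60 75 9 s12d; python3 - <<'E'
from h import *
for z in (.128,.131): print([onz('side',p,z) for p in [(288.3,232),(302.7,232.7)]])
c=np.load('c12.npy',allow_pickle=True).item()
k=np.array([onz('wrist',p,.2305,c) for p in [(243.5,118),(319.5,118),(316,346),(247,346)]]);print(k,k.mean(0))
k=np.array([onz('wrist',p,.066,c) for p in [(252.5,63),(385.5,66.5),(258,130)]]);print(k)
E
```

```text
[array([0.5146, 0.0214, 0.128 ]), array([0.4825, 0.0181, 0.128 ])]
[array([0.5139, 0.0248, 0.131 ]), array([0.482 , 0.0215, 0.131 ])]
[[ 0.4807  0.0232  0.2305]
 [ 0.5146  0.023   0.2305]
 [ 0.5172 -0.1039  0.2305]
 [ 0.4767 -0.1036  0.2305]] [ 0.4973 -0.0403  0.2305]
[[0.4712 0.0723 0.066 ]
 [0.5988 0.0726 0.066 ]
 [0.4756 0.0076 0.066 ]]
```

View pics/s12d.png

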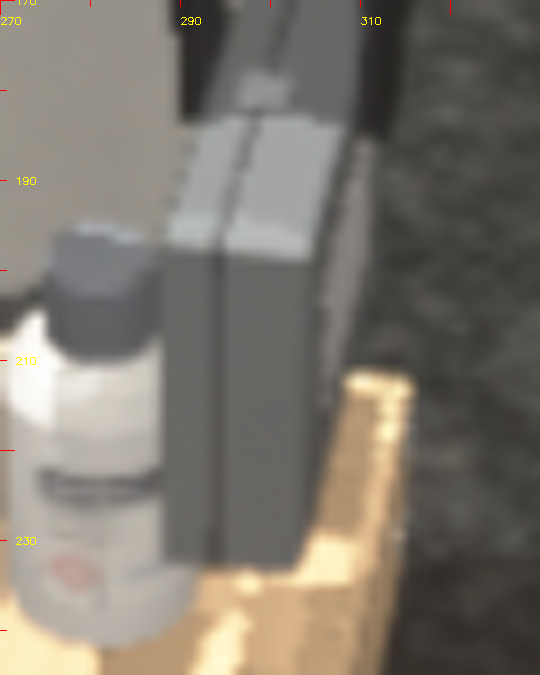

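Request:
{"fn": "carry_out", "kwargs": {
  "commands": [
    {"tx":0.004,"ty":0.001,"tz":0.005,"rx":0,"ry":0,"rz":-0.012,"jaw":0},
    {"tx":0.004,"ty":0.001,"tz":0.02,"rx":0,"ry":0,"rz":-0.012,"jaw":0},
    {"tx":0.004,"ty":0.001,"tz":0.04,"rx":0,"ry":0,"rz":-0.012,"jaw":0},
    {"tx":0.004,"ty":0.001,"tz":0.052,"rx":0,"ry":0,"rz":-0.012,"jaw":0},
    {"tx":0.004,"ty":0.001,"tz":0.054,"rx":0,"ry":0,"rz":-0.012,"jaw":0}
  ]
}}

```text
time: 15.62
position: [0.4982, -0.0527, 0.1266]
tool_rot: [-2.211, -2.229, 0.002]
ft_force: [0.7, 0.8, -0.8]
grip_width: 0.408
```

```bash
python3 - <<'E'
from h import *
go([.498,-.053,.06],90.4)
snap('side','s13')
np.save('c13.npy',camera_info('wrist'));snap('wrist','w13')
E
python3 crop.py s13 220 150 130 140 5 s13c

```

```text
t [-0.0004 -0.      0.0666] r [-0.0022 -0.0007  0.0012] | now 15.625 [ 0.4982 -0.0527  0.1266] yaw 90.47 q [ 0.78  0.1  -0.76  1.87  0.07  1.2   0.01] F [ 0.7  0.8 -0.8] g 0.408
```

View pics/s13c.png

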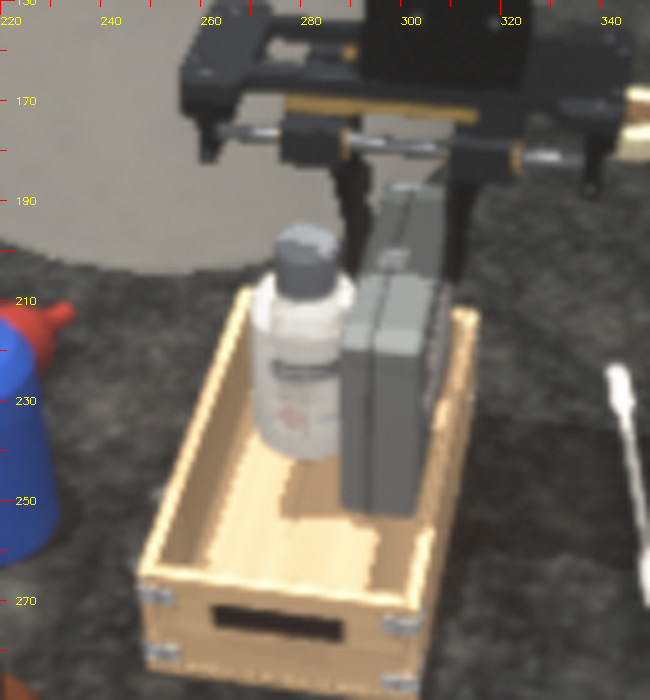

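View pics/w13.png

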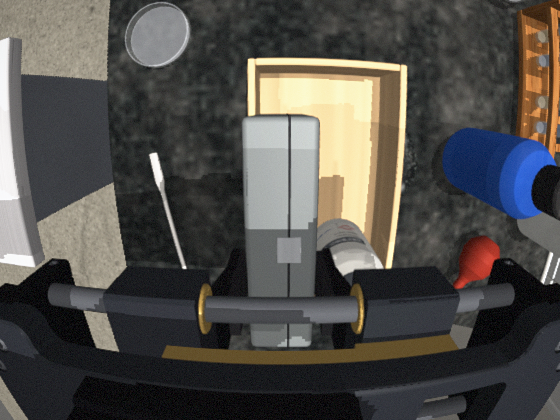

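Request:
{"fn": "carry_out", "kwargs": {
  "commands": [
    {"tx":0,"ty":0,"tz":0.012,"rx":0,"ry":0,"rz":0,"jaw":0},
    {"tx":0,"ty":0,"tz":0.03,"rx":0,"ry":0,"rz":0,"jaw":0},
    {"tx":0,"ty":0,"tz":0.048,"rx":0,"ry":0,"rz":0,"jaw":0},
    {"tx":0,"ty":0,"tz":0.06,"rx":0,"ry":0,"rz":0,"jaw":0},
    {"tx":0,"ty":0,"tz":0.064,"rx":0,"ry":0,"rz":0,"jaw":0},
    {"tx":0,"ty":0,"tz":0.066,"rx":0,"ry":0,"rz":0,"jaw":0},
    {"tx":0,"ty":0,"tz":0.067,"rx":0,"ry":0,"rz":0,"jaw":0}
  ]
}}

```text
time: 16.6
position: [0.4995, -0.0529, 0.0612]
tool_rot: [2.212, 2.23, 0.001]
ft_force: [-0.6, -0.1, -0.9]
grip_width: 0.414
```

Request:
{"fn": "carry_out", "kwargs": {
  "commands": [
    {"tx":0,"ty":0,"tz":0.001,"rx":0,"ry":0,"rz":0,"jaw":0},
    {"tx":0,"ty":0,"tz":0.002,"rx":0,"ry":0,"rz":0,"jaw":0},
    {"tx":0,"ty":0,"tz":0.003,"rx":0,"ry":0,"rz":0,"jaw":0}
  ]
}}

```text
time: 16.98
position: [0.4994, -0.0529, 0.0581]
tool_rot: [2.212, 2.23, 0.0]
ft_force: [-1.3, 1.4, 5.3]
grip_width: 0.405
```

```bash
python3 - <<'E'
from h import *
go([.498,-.053,.06],90.4)
snap('side','s14')
E
python3 crop.py s14 220 150 130 140 5 s14c

```

```text
t [-0.     -0.0014 -0.0019] r [0.0005 0.0004 0.0009] | now 16.975 [ 0.4994 -0.0529  0.0581] yaw 90.45 q [ 0.75  0.18 -0.75  1.95  0.14  1.06 -0.05] F [-1.3  1.4  5.3] g 0.405
```

View pics/s14c.png

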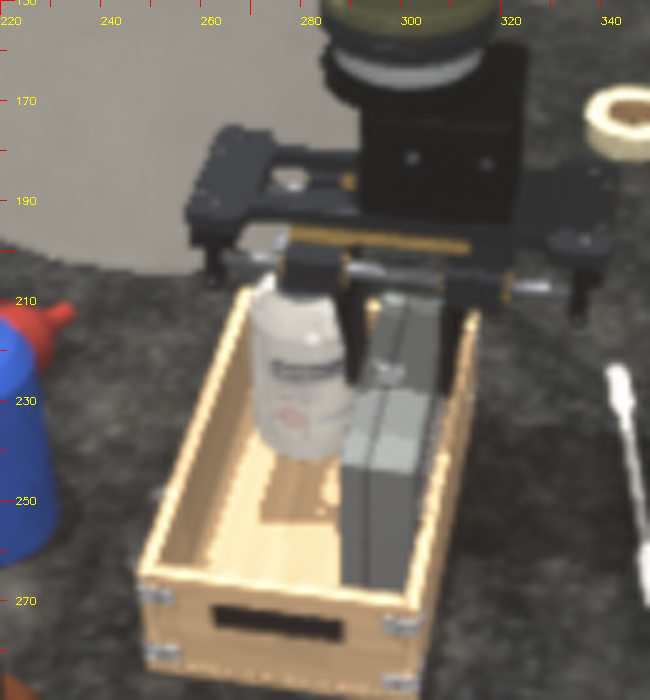

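Request:
{"fn": "carry_out", "kwargs": {
  "commands": [
    {"tx":0,"ty":-0.001,"tz":-0.0015,"rx":0,"ry":0,"rz":0,"jaw":0},
    {"tx":0,"ty":-0.003,"tz":-0.0015,"rx":0,"ry":0,"rz":0,"jaw":0},
    {"tx":0,"ty":-0.003,"tz":-0.0005,"rx":0,"ry":0,"rz":0,"jaw":0}
  ]
}}

```text
time: 17.4
position: [0.4965, -0.0529, 0.0585]
tool_rot: [2.212, 2.229, 0.001]
ft_force: [0.8, 0.6, -1.3]
grip_width: 0.408
```

Request:
{"fn": "carry_out", "kwargs": {
  "commands": [
    {"tx":0,"ty":0,"tz":0,"rx":0,"ry":0,"rz":0,"jaw":0.5},
    {"tx":0,"ty":0,"tz":0,"rx":0,"ry":0,"rz":0,"jaw":0.6},
    {"tx":0,"ty":0,"tz":0,"rx":0,"ry":0,"rz":0,"jaw":0.6},
    {"tx":0,"ty":0,"tz":-0.02,"rx":0,"ry":0,"rz":0,"jaw":0.6},
    {"tx":0,"ty":0,"tz":-0.06,"rx":0,"ry":0,"rz":0,"jaw":0.7},
    {"tx":0,"ty":0,"tz":-0.12,"rx":0,"ry":0,"rz":0,"jaw":1},
    {"tx":0,"ty":0,"tz":-0.16,"rx":0,"ry":0,"rz":0,"jaw":1},
    {"tx":0,"ty":0,"tz":-0.18,"rx":0,"ry":0,"rz":0,"jaw":1},
    {"tx":0,"ty":0,"tz":-0.18,"rx":0,"ry":0,"rz":0,"jaw":1}
  ]
}}

```text
time: 18.52
position: [0.4971, -0.0529, 0.2398]
tool_rot: [2.21, 2.228, 0.002]
ft_force: [-0.1, 0.8, -1.2]
grip_width: 0.979
```

```bash
python3 - <<'E'
from h import *
np.save('c15.npy',camera_info('wrist'));snap('wrist','w15');snap('side','s15')
go([.629,.2084,.23],96)
E
python3 crop.py s15 220 150 130 140 5 s15c

```

```text
t [0.2601 0.1355 0.0073] r [-0.0012 -0.0001 -0.0966] | now 18.625 [ 0.4956 -0.0528  0.2374] yaw 90.46 q [ 0.81  0.01 -0.76  1.72  0.    1.42  0.07] F [-0.1  0.2  0.1] g 0.989
```

View pics/w15.png

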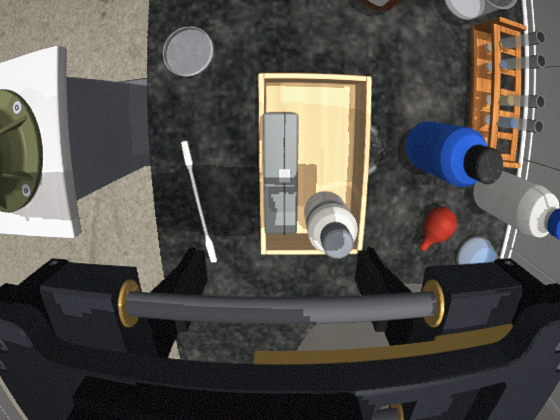

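View pics/s15c.png

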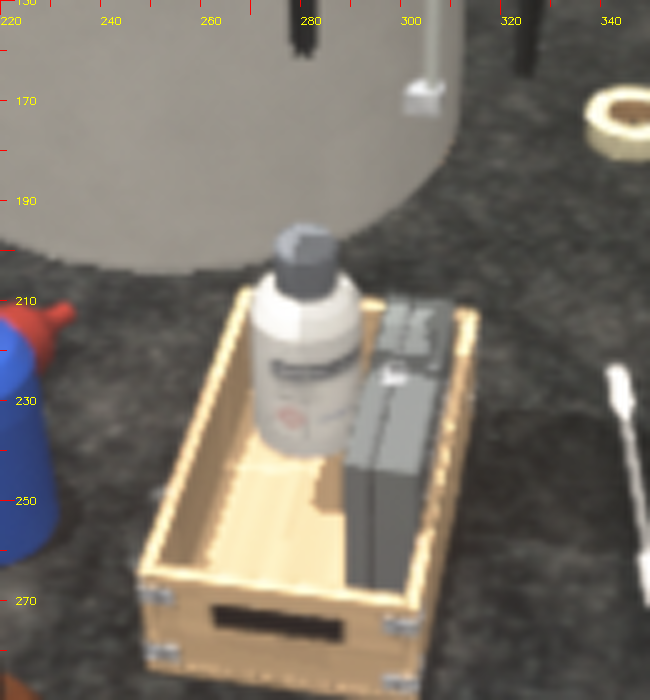

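Request:
{"fn": "carry_out", "kwargs": {
  "commands": [
    {"tx":0.02,"ty":0.01,"tz":0,"rx":0,"ry":0,"rz":0,"jaw":1},
    {"tx":0.065,"ty":0.034,"tz":0,"rx":0,"ry":0,"rz":-0.02,"jaw":1},
    {"tx":0.115,"ty":0.06,"tz":0,"rx":0,"ry":0,"rz":-0.04,"jaw":1},
    {"tx":0.165,"ty":0.086,"tz":0,"rx":0,"ry":0,"rz":-0.06,"jaw":1},
    {"tx":0.205,"ty":0.107,"tz":0,"rx":0,"ry":0,"rz":-0.08,"jaw":1},
    {"tx":0.22,"ty":0.12,"tz":0,"rx":0,"ry":0,"rz":-0.097,"jaw":1},
    {"tx":0.22,"ty":0.12,"tz":0,"rx":0,"ry":0,"rz":-0.097,"jaw":1},
    {"tx":0.22,"ty":0.12,"tz":0,"rx":0,"ry":0,"rz":-0.097,"jaw":1}
  ]
}}

```text
time: 19.62
position: [0.6137, 0.167, 0.2371]
tool_rot: [-2.102, -2.334, 0.004]
ft_force: [-0.1, -1.0, -0.3]
grip_width: 1.002
```

```bash
python3 - <<'E'
from h import *
np.save('c16.npy',camera_info('wrist'));snap('wrist','w16')
go([.629,.2084,.18],96)
c=camera_info('wrist')
for X in [(.629,.2084,.156),(.4485,.2255,.141)]: print(proj('wrist',X,c))
E

```

```text
t [0.0401 0.0195 0.0575] r [-0.0014  0.0012 -0.0012] | now 19.675 [0.6139 0.1666 0.2376] yaw 95.93 q [ 0.36  0.4  -0.9   1.39  0.32  1.5  -0.42] F [ 0.   0.1 -0.2] g 0.996
[304.5456 161.7875]
[118.046  127.4225]
```

View pics/w16.png

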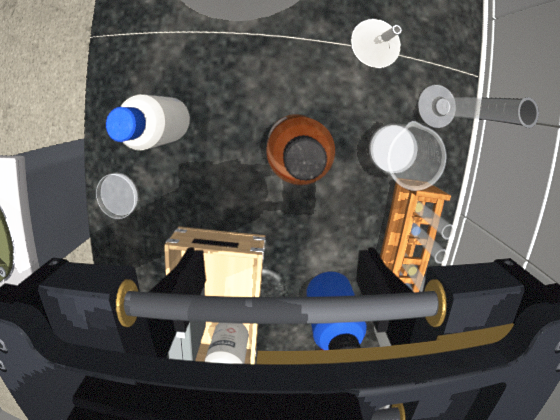

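Request:
{"fn": "carry_out", "kwargs": {
  "commands": [
    {"tx":0.02,"ty":0.01,"tz":0.01,"rx":0,"ry":0,"rz":0,"jaw":1},
    {"tx":0.0415,"ty":0.0195,"tz":0.035,"rx":0,"ry":0,"rz":0,"jaw":1},
    {"tx":0.0415,"ty":0.0195,"tz":0.065,"rx":0,"ry":0,"rz":0,"jaw":1},
    {"tx":0.0415,"ty":0.0195,"tz":0.095,"rx":0,"ry":0,"rz":0,"jaw":0.9},
    {"tx":0.0415,"ty":0.0195,"tz":0.12,"rx":0,"ry":0,"rz":0,"jaw":0.8},
    {"tx":0.0415,"ty":0.0195,"tz":0.1315,"rx":0,"ry":0,"rz":0,"jaw":0.75},
    {"tx":0.0415,"ty":0.0195,"tz":0.1315,"rx":0,"ry":0,"rz":0,"jaw":0.75}
  ]
}}

```text
time: 20.55
position: [0.6292, 0.2103, 0.1065]
tool_rot: [2.103, 2.334, -0.002]
ft_force: [-0.1, -0.2, 0.5]
grip_width: 0.763
```

```bash
python3 - <<'E'
from h import *
snap('wrist','w17');snap('side','s17')
go([.629,.210,.106],96)
E
python3 crop.py s17 160 200 130 140 5 s17c

```

```text
t [-0.0012 -0.0012  0.002 ] r [ 0.0017 -0.0001 -0.0003] | now 20.65 [0.63   0.2113 0.1081] yaw 95.98 q [ 0.26  0.54 -0.86  1.49  0.42  1.3  -0.54] F [ 0.8 -0.4 -0.6] g 0.753
```

View pics/w17.png

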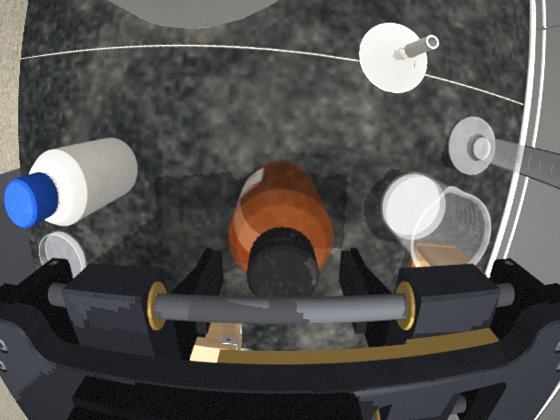

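View pics/s17c.png

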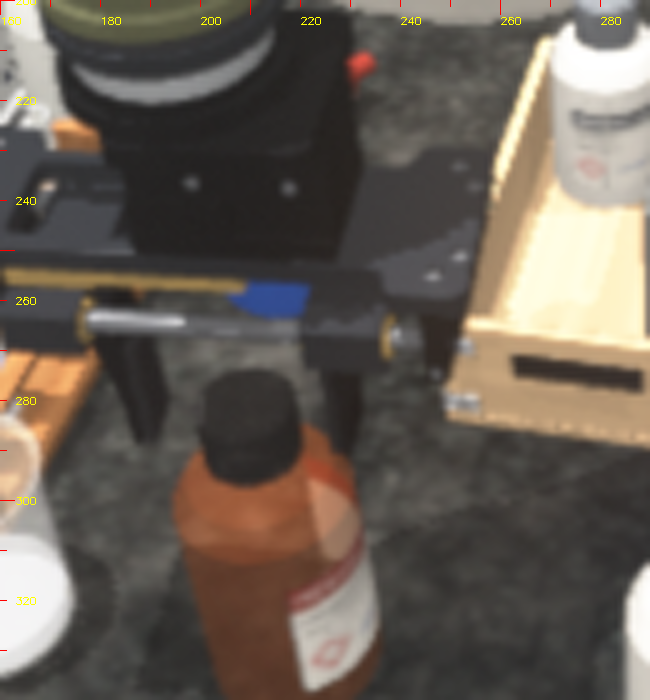

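Request:
{"fn": "carry_out", "kwargs": {
  "commands": [
    {"tx":0,"ty":0,"tz":0,"rx":0,"ry":0,"rz":0,"jaw":0},
    {"tx":0,"ty":0,"tz":0,"rx":0,"ry":0,"rz":0,"jaw":0},
    {"tx":0,"ty":0,"tz":0,"rx":0,"ry":0,"rz":0,"jaw":0},
    {"tx":0,"ty":0,"tz":0,"rx":0,"ry":0,"rz":0,"jaw":0},
    {"tx":0,"ty":0,"tz":0,"rx":0,"ry":0,"rz":0,"jaw":0}
  ],
  "grip_force": 40
}}

```text
time: 21.28
position: [0.6296, 0.2115, 0.1071]
tool_rot: [2.102, 2.335, 0.001]
ft_force: [0.6, -0.9, 1.2]
grip_width: 0.443
```

```bash
python3 - <<'E'
from h import *
snap('wrist','w18')
go([.553,-.036,.19],90.4)
E

```

```text
t [-0.2381 -0.1021 -0.083 ] r [ 0.0005 -0.0001  0.0979] | now 21.325 [0.6296 0.2115 0.1071] yaw 96.01 q [ 0.26  0.54 -0.86  1.49  0.42  1.3  -0.54] F [0.2 0.7 0.7] g 0.446
```

View pics/w18.png

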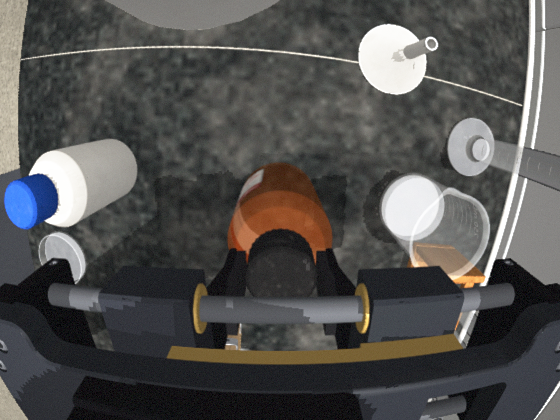

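Request:
{"fn": "carry_out", "kwargs": {
  "commands": [
    {"tx":0,"ty":0,"tz":-0.003,"rx":0,"ry":0,"rz":0,"jaw":0},
    {"tx":0,"ty":0,"tz":-0.008,"rx":0,"ry":0,"rz":0,"jaw":0},
    {"tx":0,"ty":0,"tz":-0.015,"rx":0,"ry":0,"rz":0,"jaw":0},
    {"tx":0,"ty":0,"tz":-0.015,"rx":0,"ry":0,"rz":0,"jaw":0}
  ]
}}

```text
time: 21.82
position: [0.6298, 0.2118, 0.1226]
tool_rot: [2.101, 2.335, 0.002]
ft_force: [-0.1, -0.4, -3.0]
grip_width: 0.444
```

```bash
python3 - <<'E'
from h import *
snap('side','s19')
go([.553,-.036,.19],90.4)
E
python3 crop.py s19 150 190 140 160 4 s19c
```

```text
t [-0.2382 -0.102  -0.0679] r [ 0.0006 -0.0001  0.098 ] | now 21.875 [0.6295 0.2116 0.1222] yaw 96.02 q [ 0.26  0.53 -0.87  1.48  0.41  1.32 -0.53] F [-0.4  0.2 -4.1] g 0.448
```

View pics/s19c.png

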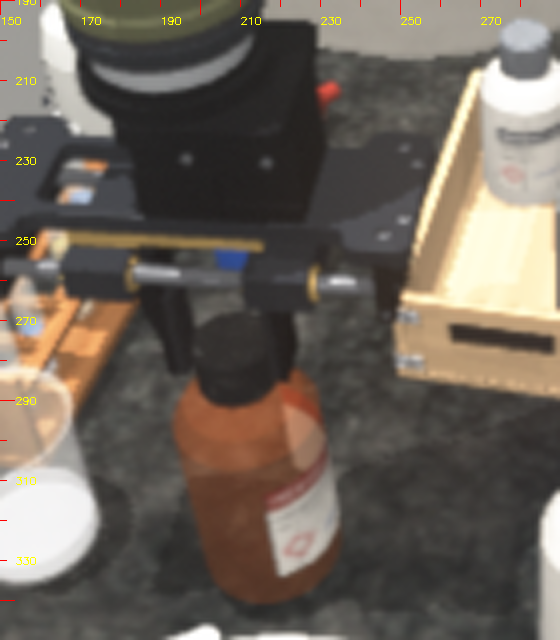

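Request:
{"fn": "carry_out", "kwargs": {
  "commands": [
    {"tx":0,"ty":0,"tz":-0.01,"rx":0,"ry":0,"rz":0,"jaw":0},
    {"tx":0,"ty":0,"tz":-0.03,"rx":0,"ry":0,"rz":0,"jaw":0},
    {"tx":0,"ty":0,"tz":-0.055,"rx":0,"ry":0,"rz":0,"jaw":0},
    {"tx":-0.01,"ty":-0.004,"tz":-0.075,"rx":0,"ry":0,"rz":0,"jaw":0},
    {"tx":-0.03,"ty":-0.012,"tz":-0.08,"rx":0,"ry":0,"rz":0,"jaw":0},
    {"tx":-0.06,"ty":-0.025,"tz":-0.08,"rx":0,"ry":0,"rz":0,"jaw":0},
    {"tx":-0.09,"ty":-0.038,"tz":-0.08,"rx":0,"ry":0,"rz":0,"jaw":0},
    {"tx":-0.12,"ty":-0.051,"tz":-0.08,"rx":0,"ry":0,"rz":0,"jaw":0},
    {"tx":-0.15,"ty":-0.064,"tz":-0.08,"rx":0,"ry":0,"rz":0,"jaw":0},
    {"tx":-0.18,"ty":-0.077,"tz":-0.08,"rx":0,"ry":0,"rz":0,"jaw":0},
    {"tx":-0.2,"ty":-0.086,"tz":-0.08,"rx":0,"ry":0,"rz":0,"jaw":0},
    {"tx":-0.21,"ty":-0.09,"tz":-0.08,"rx":0,"ry":0,"rz":0,"jaw":0}
  ],
  "grip_force": 45
}}

```text
time: 23.38
position: [0.5615, -0.0091, 0.2027]
tool_rot: [2.104, 2.331, -0.001]
ft_force: [-0.0, 0.2, -3.5]
grip_width: 0.448
```

```bash
python3 - <<'E'
from h import *
go([.5536,-.0365,.2],96)
snap('side','s20')
E

```

```text
t [-0.0265 -0.0107  0.0028] r [ 0.0005  0.0019 -0.0022] | now 23.375 [ 0.5615 -0.0091  0.2027] yaw 95.87 q [ 0.75  0.22 -0.89  1.63  0.17  1.37 -0.06] F [-0.   0.2 -3.5] g 0.448
```

View pics/s20.png

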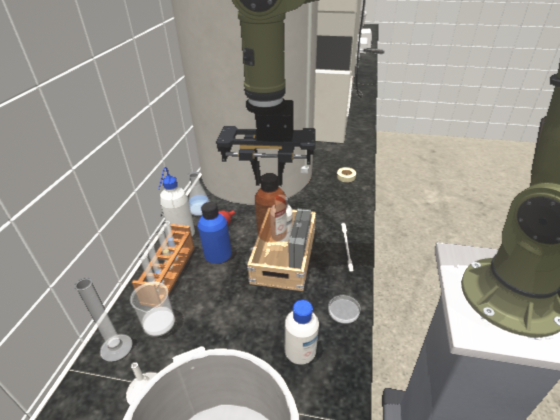

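Bottle held upright above the box at about (268,210). Move to just over the slot and check closely.

Request:
{"fn": "carry_out", "kwargs": {
  "commands": [
    {"tx":-0.01,"ty":-0.004,"tz":0,"rx":0,"ry":0,"rz":0,"jaw":0},
    {"tx":-0.02,"ty":-0.008,"tz":0,"rx":0,"ry":0,"rz":0,"jaw":0},
    {"tx":-0.0265,"ty":-0.0107,"tz":0.003,"rx":0,"ry":0,"rz":0,"jaw":0},
    {"tx":-0.0265,"ty":-0.0107,"tz":0.006,"rx":0,"ry":0,"rz":0,"jaw":0},
    {"tx":-0.0265,"ty":-0.0107,"tz":0.008,"rx":0,"ry":0,"rz":0,"jaw":0},
    {"tx":-0.0265,"ty":-0.0107,"tz":0.008,"rx":0,"ry":0,"rz":0,"jaw":0}
  ]
}}

```text
time: 24.18
position: [0.5539, -0.0337, 0.1935]
tool_rot: [-2.1, -2.335, 0.0]
ft_force: [-0.6, 0.5, -4.2]
grip_width: 0.444
```

```bash
python3 - <<'E'
from h import *
go([.5536,-.0365,.19],96)
snap('side','s21');snap('wrist','w21');np.save('c21.npy',camera_info('wrist'));snap('top','t21')
go([.5536,-.0365,.19],96)
E
python3 crop.py s21 220 150 110 140 5 s21c
```

```text
t [-0.0027 -0.0006  0.0035] r [-0.0004 -0.0004  0.0012] | now 24.175 [ 0.5539 -0.0337  0.1935] yaw 96.07 q [ 0.79  0.2  -0.88  1.66  0.16  1.35 -0.  ] F [-0.6  0.5 -4.2] g 0.444
t [-0.0024 -0.0008  0.0039] r [ 0.0002 -0.      0.0008] | now 24.325 [ 0.5541 -0.034   0.1939] yaw 96.05 q [ 0.79  0.2  -0.88  1.66  0.16  1.35 -0.  ] F [ 0.   0.  -3.5] g 0.441
```

View pics/s21c.png

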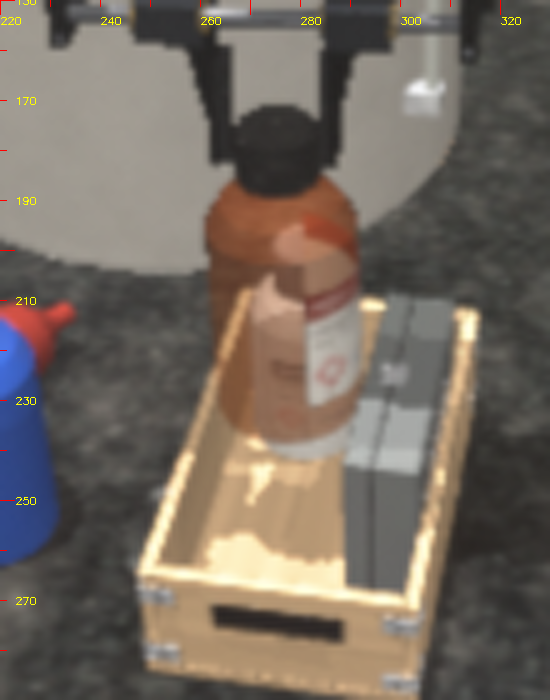

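View pics/w21.png

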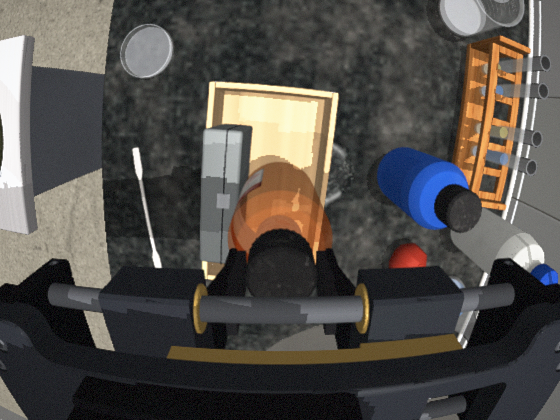

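```bash
cat >> h.py <<'E'
def sil(n,c,r,z,cam=None):
    a=np.linspace(0,2*np.pi,73);return np.array([proj(n,(c[0]+r*np.cos(t),c[1]+r*np.sin(t),z),cam) for t in a])
E
python3 - <<'E'
from h import *
im=cv2.imread('pics/s21.png');k=5
im=cv2.resize(im[150:290,220:330],None,fx=k,fy=k,interpolation=cv2.INTER_CUBIC)
def dr(c,r,z,col):
    p=((sil('side',c,r,z)-[220,150])*k).astype(int);cv2.polylines(im,[p],True,col,1)
b=(.554,-.034)
for z in (.087,.13,.18): dr(b,.0355,z,(0,255,0))
dr(b,.021,.243,(0,255,0))
dr((.558,-.104),.029,.006,(255,0,0));dr((.558,-.104),.017,.132,(255,0,0))
Q=[(.4767,-.139),(.5927,-.139),(.5927,.067),(.4767,.067)]
for z in (.006,.066): cv2.polylines(im,[((np.array([proj('side',(*q,z)) for q in Q])-[220,150])*k).astype(int)],True,(0,0,255),1)
Q=[(.4785,-.102),(.5145,-.102),(.5145,.028),(.4785,.028)]
cv2.polylines(im,[((np.array([proj('side',(*q,.106)) for q in Q])-[220,150])*k).astype(int)],True,(255,0,255),1)
cv2.imwrite('pics/ov21.png',im)
E
```

```text
(no output)
```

View pics/ov21.png

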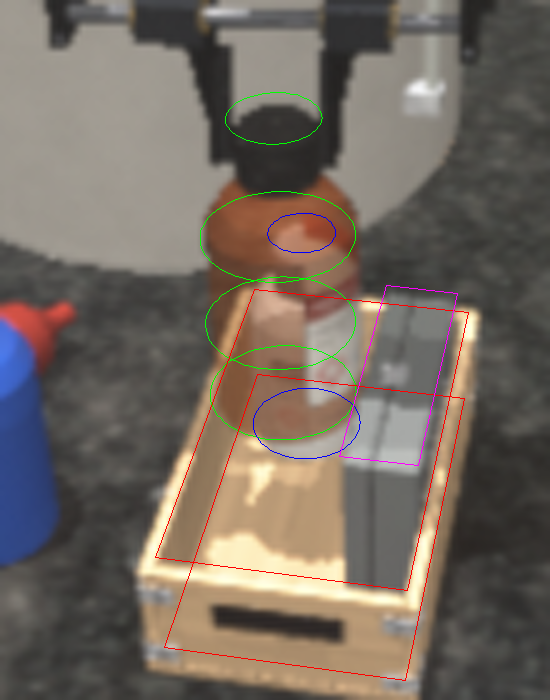

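Request:
{"fn": "carry_out", "kwargs": {
  "commands": [
    {"tx":-0.0025,"ty":0,"tz":0.006,"rx":0,"ry":0,"rz":0,"jaw":0},
    {"tx":-0.0025,"ty":0,"tz":0.02,"rx":0,"ry":0,"rz":0,"jaw":0},
    {"tx":-0.0025,"ty":0,"tz":0.037,"rx":0,"ry":0,"rz":0,"jaw":0},
    {"tx":-0.0025,"ty":0,"tz":0.054,"rx":0,"ry":0,"rz":0,"jaw":0},
    {"tx":-0.0025,"ty":0,"tz":0.066,"rx":0,"ry":0,"rz":0,"jaw":0},
    {"tx":-0.0025,"ty":0,"tz":0.073,"rx":0,"ry":0,"rz":0,"jaw":0},
    {"tx":-0.0025,"ty":0,"tz":0.076,"rx":0,"ry":0,"rz":0,"jaw":0},
    {"tx":-0.0025,"ty":0,"tz":0.078,"rx":0,"ry":0,"rz":0,"jaw":0},
    {"tx":-0.0025,"ty":0,"tz":0.079,"rx":0,"ry":0,"rz":0,"jaw":0}
  ]
}}

```text
time: 25.45
position: [0.5546, -0.0368, 0.1152]
tool_rot: [2.101, 2.334, 0.0]
ft_force: [-0.4, 0.4, -3.5]
grip_width: 0.444
```

Request:
{"fn": "carry_out", "kwargs": {
  "commands": [
    {"tx":0,"ty":0,"tz":0.001,"rx":0,"ry":0,"rz":0,"jaw":0},
    {"tx":0,"ty":0,"tz":0.002,"rx":0,"ry":0,"rz":0,"jaw":0},
    {"tx":0,"ty":0,"tz":0.003,"rx":0,"ry":0,"rz":0,"jaw":0}
  ]
}}

```text
time: 25.82
position: [0.5549, -0.0366, 0.1129]
tool_rot: [2.101, 2.334, 0.001]
ft_force: [-1.9, 1.0, 6.2]
grip_width: 0.439
```

```bash
python3 - <<'E'
from h import *
go([.5536,-.0365,.19],96)
snap('side','s22')
E
python3 crop.py s22 220 150 110 140 5 s22c
```

```text
t [ 0.0002 -0.0012 -0.0771] r [0.0011 0.0003 0.0004] | now 25.825 [ 0.5549 -0.0366  0.1129] yaw 96.02 q [ 0.77  0.27 -0.86  1.76  0.22  1.2  -0.05] F [-1.9  1.   6.2] g 0.439
```

View pics/s22c.png

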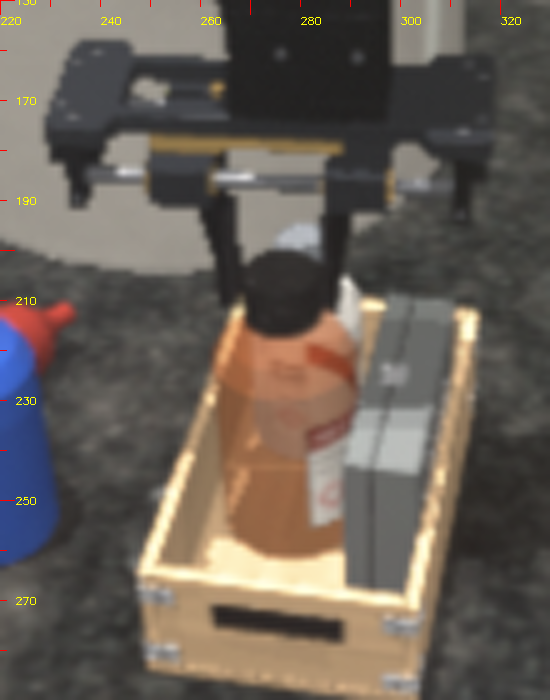

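Request:
{"fn": "carry_out", "kwargs": {
  "commands": [
    {"tx":0,"ty":0,"tz":-0.001,"rx":0,"ry":0,"rz":0,"jaw":0.5},
    {"tx":0,"ty":0,"tz":-0.001,"rx":0,"ry":0,"rz":0,"jaw":0.7},
    {"tx":0,"ty":0,"tz":-0.001,"rx":0,"ry":0,"rz":0,"jaw":0.75},
    {"tx":0,"ty":0,"tz":-0.001,"rx":0,"ry":0,"rz":0,"jaw":0.75},
    {"tx":0,"ty":0,"tz":-0.02,"rx":0,"ry":0,"rz":0,"jaw":0.8},
    {"tx":0,"ty":0,"tz":-0.06,"rx":0,"ry":0,"rz":0,"jaw":1},
    {"tx":0,"ty":0,"tz":-0.11,"rx":0,"ry":0,"rz":0,"jaw":1},
    {"tx":0,"ty":0,"tz":-0.12,"rx":0,"ry":0,"rz":0,"jaw":1},
    {"tx":0,"ty":0,"tz":-0.12,"rx":0,"ry":0,"rz":0,"jaw":1}
  ]
}}

```text
time: 27.0
position: [0.5548, -0.0368, 0.2331]
tool_rot: [2.1, 2.333, 0.001]
ft_force: [-0.1, 0.2, -0.1]
grip_width: 0.992
```

```bash
python3 - <<'E'
from h import *
snap('wrist','w23');np.save('c23.npy',camera_info('wrist'))
go([.449,.226,.22],78)
E
```

```text
t [ 0.2725 -0.0769  0.0116] r [-0.0002  0.0004  0.3144] | now 27.05 [ 0.5541 -0.0369  0.2317] yaw 96.02 q [ 0.8   0.18 -0.88  1.6   0.14  1.42  0.01] F [ 0.2 -0.2  0. ] g 0.993
```

View pics/w23.png

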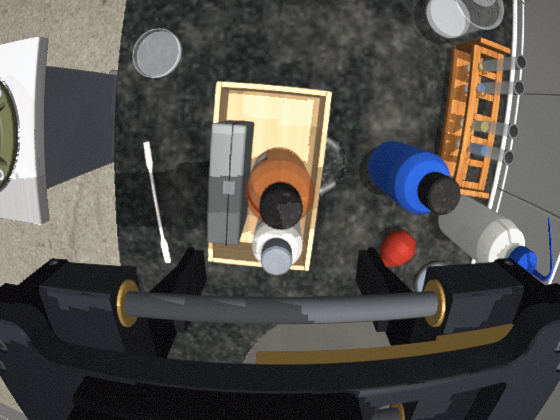

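Request:
{"fn": "carry_out", "kwargs": {
  "commands": [
    {"tx":0.02,"ty":-0.006,"tz":0,"rx":0,"ry":0,"rz":0.03,"jaw":1},
    {"tx":0.065,"ty":-0.018,"tz":0,"rx":0,"ry":0,"rz":0.09,"jaw":1},
    {"tx":0.115,"ty":-0.032,"tz":0,"rx":0,"ry":0,"rz":0.16,"jaw":1},
    {"tx":0.165,"ty":-0.046,"tz":0,"rx":0,"ry":0,"rz":0.23,"jaw":1},
    {"tx":0.21,"ty":-0.059,"tz":0.005,"rx":0,"ry":0,"rz":0.29,"jaw":1},
    {"tx":0.235,"ty":-0.066,"tz":0.01,"rx":0,"ry":0,"rz":0.314,"jaw":1},
    {"tx":0.235,"ty":-0.066,"tz":0.012,"rx":0,"ry":0,"rz":0.314,"jaw":1},
    {"tx":0.235,"ty":-0.066,"tz":0.012,"rx":0,"ry":0,"rz":0.314,"jaw":1}
  ]
}}

```text
time: 28.05
position: [0.464, 0.1883, 0.2189]
tool_rot: [-2.442, -1.976, 0.003]
ft_force: [-0.1, -0.0, 0.3]
grip_width: 0.999
```

```bash
python3 - <<'E'
from h import *
snap('wrist','w24');np.save('c24.npy',camera_info('wrist'))
go([.449,.226,.09],78)
c=camera_info('wrist')
for X in [(.449,.226,.141)]: print(proj('wrist',X,c))
E
python3 crop.py w24 200 80 160 130 5 w24c
```

```text
t [ 0.0339 -0.0228  0.1291] r [-0.0011  0.0008 -0.0016] | now 28.1 [0.4644 0.1881 0.2192] yaw 77.91 q [ 0.59  0.04 -1.04  1.74  0.04  1.38 -0.67] F [ 1.1  0.6 -0.5] g 1.0
[255.1005 169.2692]
```

View pics/w24c.png

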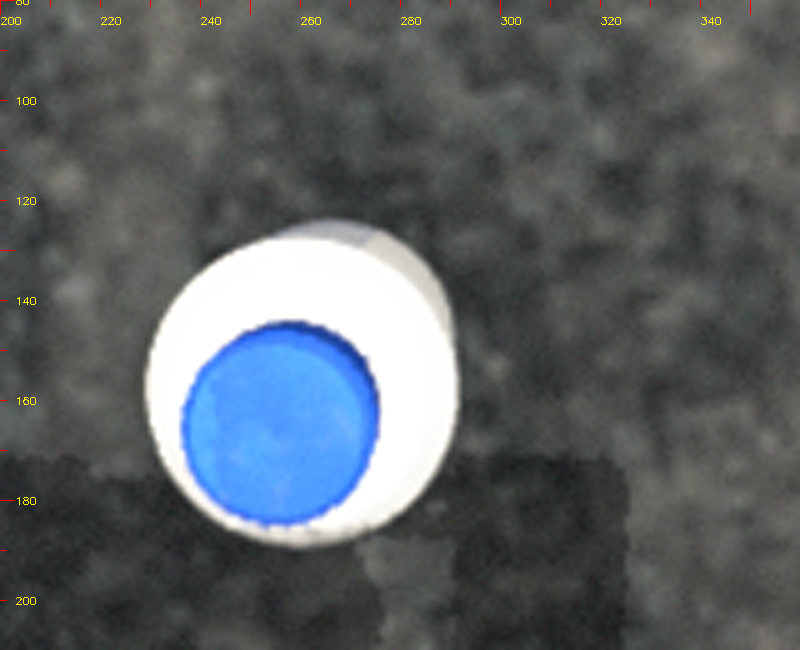

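Request:
{"fn": "carry_out", "kwargs": {
  "commands": [
    {"tx":0.018,"ty":-0.012,"tz":0.01,"rx":0,"ry":0,"rz":0,"jaw":1},
    {"tx":0.0355,"ty":-0.023,"tz":0.03,"rx":0,"ry":0,"rz":0,"jaw":1},
    {"tx":0.0355,"ty":-0.023,"tz":0.06,"rx":0,"ry":0,"rz":0,"jaw":1},
    {"tx":0.0355,"ty":-0.023,"tz":0.09,"rx":0,"ry":0,"rz":0,"jaw":0.9},
    {"tx":0.0355,"ty":-0.023,"tz":0.115,"rx":0,"ry":0,"rz":0,"jaw":0.8},
    {"tx":0.0355,"ty":-0.023,"tz":0.128,"rx":0,"ry":0,"rz":0,"jaw":0.75},
    {"tx":0.0355,"ty":-0.023,"tz":0.128,"rx":0,"ry":0,"rz":0,"jaw":0.75}
  ]
}}

```text
time: 28.98
position: [0.4488, 0.2286, 0.0912]
tool_rot: [-2.441, -1.976, 0.002]
ft_force: [1.0, -0.2, 0.3]
grip_width: 0.762
```

```bash
python3 - <<'E'
from h import *
snap('wrist','w25');snap('side','s25')
go([.449,.2275,.091],78)
E
python3 crop.py s25 240 230 120 140 5 s25c
```

```text
t [-0.0021 -0.0002  0.0016] r [ 0.0008 -0.0007 -0.0002] | now 29.075 [0.4496 0.2295 0.0926] yaw 77.99 q [ 0.46  0.21 -1.07  1.9   0.2   1.15 -0.89] F [-0.1 -0.4 -0.6] g 0.753
```

View pics/w25.png

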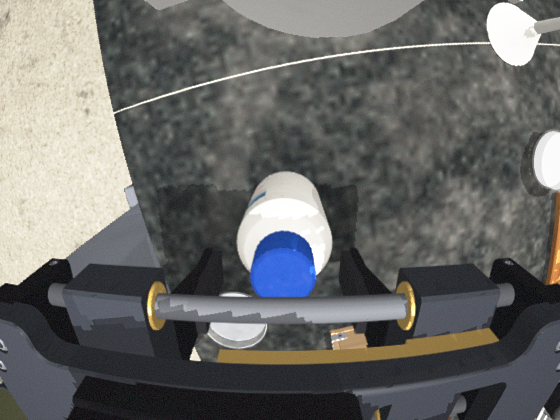

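View pics/s25c.png

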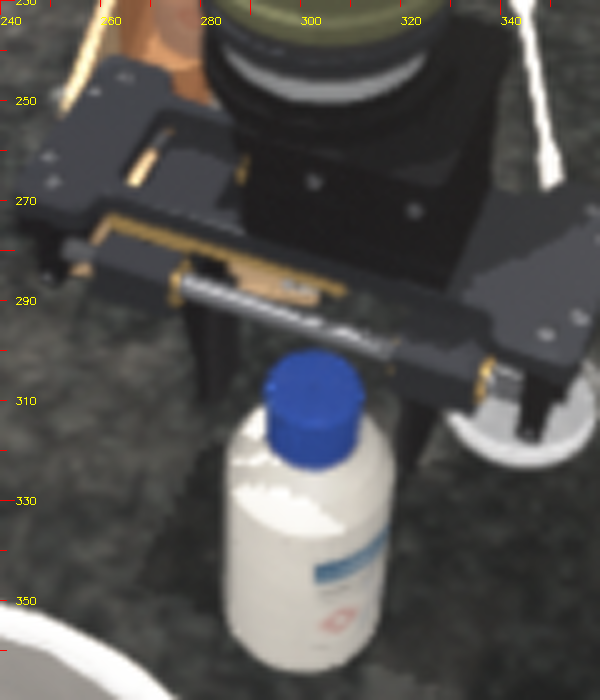

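Fingers straddle the blue cap (wrist, 283,268). Close and lift a little.

Request:
{"fn": "carry_out", "kwargs": {
  "commands": [
    {"tx":0,"ty":0,"tz":0,"rx":0,"ry":0,"rz":0,"jaw":0},
    {"tx":0,"ty":0,"tz":0,"rx":0,"ry":0,"rz":0,"jaw":0},
    {"tx":0,"ty":0,"tz":0,"rx":0,"ry":0,"rz":0,"jaw":0},
    {"tx":0,"ty":0,"tz":0,"rx":0,"ry":0,"rz":0,"jaw":0},
    {"tx":0,"ty":0,"tz":0,"rx":0,"ry":0,"rz":0,"jaw":0}
  ],
  "grip_force": 40
}}

```text
time: 29.7
position: [0.4494, 0.2294, 0.0921]
tool_rot: [2.441, 1.977, 0.001]
ft_force: [0.9, -0.4, 0.8]
grip_width: 0.437
```

```bash
python3 - <<'E'
from h import *
go([.553,.033,.19],78)
E
```

```text
t [-0.1706  0.1422 -0.0978] r [ 0.0009 -0.0001  0.0002] | now 29.7 [0.4494 0.2294 0.0921] yaw 78.01 q [ 0.46  0.21 -1.07  1.9   0.2   1.14 -0.89] F [ 0.9 -0.4  0.8] g 0.437
```

Request:
{"fn": "carry_out", "kwargs": {
  "commands": [
    {"tx":0,"ty":0,"tz":-0.003,"rx":0,"ry":0,"rz":0,"jaw":0},
    {"tx":0,"ty":0,"tz":-0.01,"rx":0,"ry":0,"rz":0,"jaw":0},
    {"tx":0,"ty":0,"tz":-0.025,"rx":0,"ry":0,"rz":0,"jaw":0},
    {"tx":0,"ty":0,"tz":-0.045,"rx":0,"ry":0,"rz":0,"jaw":0},
    {"tx":0,"ty":0,"tz":-0.065,"rx":0,"ry":0,"rz":0,"jaw":0},
    {"tx":0,"ty":0,"tz":-0.085,"rx":0,"ry":0,"rz":0,"jaw":0},
    {"tx":0,"ty":0,"tz":-0.09,"rx":0,"ry":0,"rz":0,"jaw":0}
  ]
}}

```text
time: 30.58
position: [0.45, 0.2301, 0.1841]
tool_rot: [2.44, 1.976, 0.005]
ft_force: [-0.4, 0.4, -5.5]
grip_width: 0.44
```

```bash
python3 - <<'E'
from h import *
go([.553,.034,.19],78)
snap('side','s26')
E
```

```text
t [-0.1704  0.1415 -0.0057] r [ 0.0034 -0.0012  0.0003] | now 30.575 [0.45   0.2301 0.1841] yaw 78.02 q [ 0.53  0.09 -1.09  1.78  0.08  1.31 -0.79] F [-0.4  0.4 -5.5] g 0.44
```

View pics/s26.png

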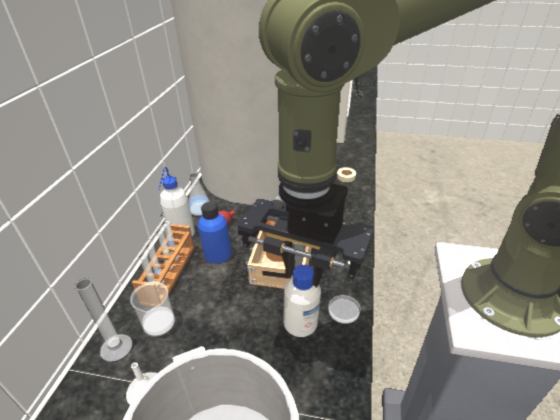

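Request:
{"fn": "carry_out", "kwargs": {
  "commands": [
    {"tx":-0.01,"ty":0.012,"tz":-0.005,"rx":0,"ry":0,"rz":0,"jaw":0},
    {"tx":-0.028,"ty":0.033,"tz":-0.01,"rx":0,"ry":0,"rz":0,"jaw":0},
    {"tx":-0.048,"ty":0.058,"tz":-0.01,"rx":0,"ry":0,"rz":0,"jaw":0},
    {"tx":-0.068,"ty":0.083,"tz":-0.01,"rx":0,"ry":0,"rz":0,"jaw":0},
    {"tx":-0.088,"ty":0.107,"tz":-0.01,"rx":0,"ry":0,"rz":0,"jaw":0},
    {"tx":-0.105,"ty":0.124,"tz":-0.01,"rx":0,"ry":0,"rz":0,"jaw":0},
    {"tx":-0.124,"ty":0.132,"tz":-0.01,"rx":0,"ry":0,"rz":0,"jaw":0},
    {"tx":-0.143,"ty":0.136,"tz":-0.01,"rx":0,"ry":0,"rz":0,"jaw":0},
    {"tx":-0.155,"ty":0.139,"tz":-0.01,"rx":0,"ry":0,"rz":0,"jaw":0},
    {"tx":-0.16,"ty":0.139,"tz":-0.01,"rx":0,"ry":0,"rz":0,"jaw":0},
    {"tx":-0.16,"ty":0.139,"tz":-0.01,"rx":0,"ry":0,"rz":0,"jaw":0}
  ]
}}

```text
time: 32.0
position: [0.5515, 0.0443, 0.1918]
tool_rot: [-2.441, -1.978, 0.0]
ft_force: [0.3, 0.5, -5.5]
grip_width: 0.436
```

```bash
cat > ov.py <<'E'
from h import *
def ov(f,M,zb,L=(.5535,-.0366),out='ov'):
    im=cv2.imread(f'pics/{f}.png');k=5
    im=cv2.resize(im[160:300,220:330],None,fx=k,fy=k,interpolation=cv2.INTER_CUBIC)
    def dr(c,r,z,col):
        p=((sil('side',c,r,z)-[220,160])*k).astype(int);cv2.polylines(im,[p],True,col,1)
    for z in (zb,zb+.045,zb+.09): dr(M,.031,z,(0,255,0))
    dr(M,.0205,zb+.141,(0,255,0))
    dr(L,.0355,.006,(255,255,0));dr(L,.021,.162,(255,255,0))
    Q=[(.4767,-.139),(.5927,-.139),(.5927,.067),(.4767,.067)]
    for z in (.006,.066): cv2.polylines(im,[((np.array([proj('side',(*q,z)) for q in Q])-[220,160])*k).astype(int)],True,(0,0,255),1)
    cv2.imwrite(f'pics/{out}.png',im)
E
python3 - <<'E'
from ov import *
go([.553,.033,.19],78)
snap('side','s27');snap('wrist','w27');snap('top','t27')
s=ctrl.get_state();ov('s27',s['position'][:2],s['position'][2]-.0921,out='ov27')
E
```

```text
t [-0.0108  0.0038  0.0018] r [-0.0001 -0.0001  0.0006] | now 32.0 [0.5515 0.0443 0.1918] yaw 78.04 q [ 0.72  0.22 -0.96  1.67  0.18  1.35 -0.48] F [ 0.3  0.5 -5.5] g 0.436
```

View pics/ov27.png

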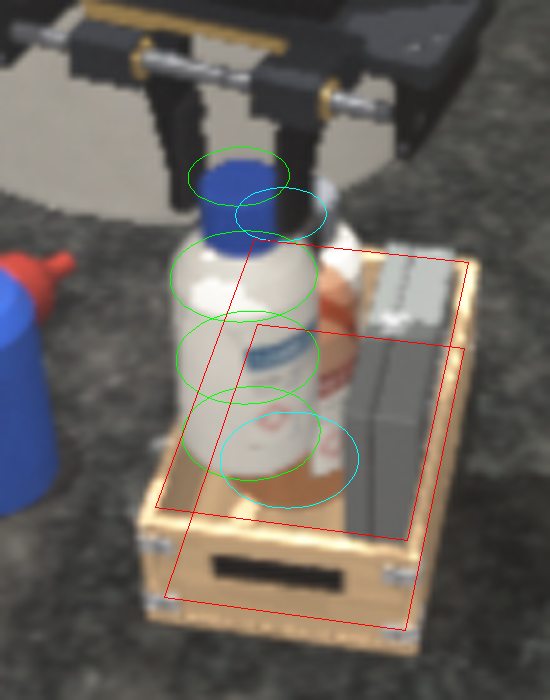

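View pics/w27.png

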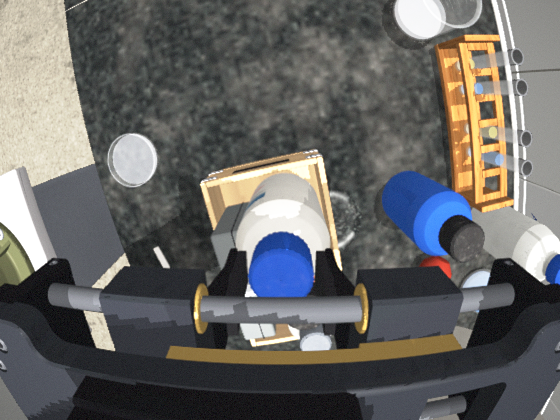

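Request:
{"fn": "carry_out", "kwargs": {
  "commands": [
    {"tx":-0.004,"ty":0.0016,"tz":0,"rx":0,"ry":0,"rz":0,"jaw":0},
    {"tx":-0.0078,"ty":0.0032,"tz":0.004,"rx":0,"ry":0,"rz":0,"jaw":0},
    {"tx":-0.0078,"ty":0.0032,"tz":0.013,"rx":0,"ry":0,"rz":0,"jaw":0},
    {"tx":-0.0078,"ty":0.0032,"tz":0.024,"rx":0,"ry":0,"rz":0,"jaw":0},
    {"tx":-0.0078,"ty":0.0032,"tz":0.03,"rx":0,"ry":0,"rz":0,"jaw":0},
    {"tx":-0.0078,"ty":0.0032,"tz":0.032,"rx":0,"ry":0,"rz":0,"jaw":0},
    {"tx":-0.0078,"ty":0.0032,"tz":0.032,"rx":0,"ry":0,"rz":0,"jaw":0}
  ]
}}

```text
time: 33.02
position: [0.5532, 0.036, 0.1598]
tool_rot: [-2.441, -1.978, 0.0]
ft_force: [1.0, -0.6, -5.8]
grip_width: 0.437
```

```bash

python3 - <<'E'
from ov import *
go([.553,.036,.0981],78)
snap('side','s28');snap('wrist','w28');np.save('c28.npy',camera_info('wrist'))
s=ctrl.get_state();ov('s28',s['position'][:2]-[0,.002],s['position'][2]-.0921,out='ov28')
E
python3 crop.py w28 180 130 190 160 4 w28c
```

```text
t [-0.     -0.0002  0.0617] r [-0.0001 -0.      0.0007] | now 33.025 [0.5532 0.036  0.1598] yaw 78.04 q [ 0.71  0.24 -0.94  1.71  0.21  1.29 -0.48] F [ 1.  -0.6 -5.8] g 0.437
```

View pics/ov28.png

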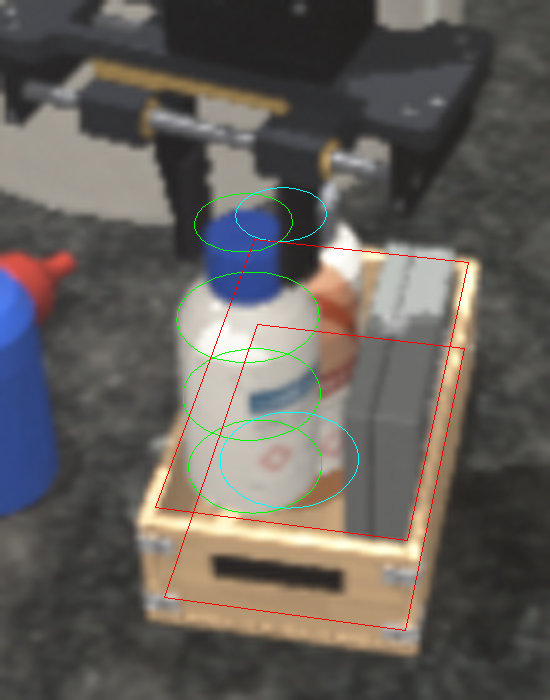

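View pics/w28c.png

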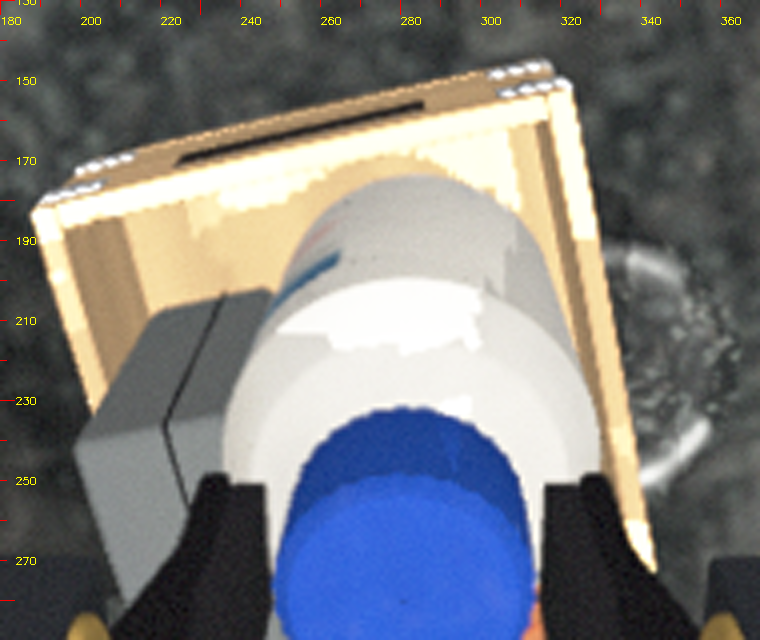

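```bash

python3 - <<'E'
from h import *
c=np.load('c28.npy',allow_pickle=True).item()
for p,z in [((282,173.5),.068),((281,163),.066),((281,166),.066),((315,190),.067),((323,190),.066),((318,155),.066)]: print(p,onz('wrist',p,z,c))
E
```

```text
(282, 173.5) [0.5593 0.0626 0.068 ]
(281, 163) [0.5603 0.0719 0.066 ]
(281, 166) [0.5598 0.0692 0.066 ]
(315, 190) [0.5857 0.0412 0.067 ]
(323, 190) [0.593  0.0394 0.066 ]
(318, 155) [0.5944 0.0723 0.066 ]
```

Request:
{"fn": "carry_out", "kwargs": {
  "commands": [
    {"tx":0.0015,"ty":0,"tz":0.005,"rx":0,"ry":0,"rz":0,"jaw":0},
    {"tx":0.0015,"ty":0,"tz":0.015,"rx":0,"ry":0,"rz":0,"jaw":0},
    {"tx":0.0015,"ty":0,"tz":0.028,"rx":0,"ry":0,"rz":0,"jaw":0},
    {"tx":0.0015,"ty":0,"tz":0.04,"rx":0,"ry":0,"rz":0,"jaw":0},
    {"tx":0.0015,"ty":0,"tz":0.05,"rx":0,"ry":0,"rz":0,"jaw":0},
    {"tx":0.0015,"ty":0,"tz":0.056,"rx":0,"ry":0,"rz":0,"jaw":0},
    {"tx":0.0015,"ty":0,"tz":0.059,"rx":0,"ry":0,"rz":0,"jaw":0},
    {"tx":0.0015,"ty":0,"tz":0.0605,"rx":0,"ry":0,"rz":0,"jaw":0}
  ]
}}

```text
time: 34.12
position: [0.5537, 0.0373, 0.0994]
tool_rot: [2.441, 1.978, 0.0]
ft_force: [0.3, 0.1, -4.6]
grip_width: 0.44
```

Request:
{"fn": "carry_out", "kwargs": {
  "commands": [
    {"tx":0,"ty":0,"tz":0.001,"rx":0,"ry":0,"rz":0,"jaw":0},
    {"tx":0,"ty":0,"tz":0.002,"rx":0,"ry":0,"rz":0,"jaw":0},
    {"tx":0,"ty":0,"tz":0.0025,"rx":0,"ry":0,"rz":0,"jaw":0}
  ]
}}

```text
time: 34.5
position: [0.5543, 0.0375, 0.0981]
tool_rot: [2.44, 1.977, 0.002]
ft_force: [-1.3, -0.5, 5.0]
grip_width: 0.435
```

```bash

python3 - <<'E'
from ov import *
go([.553,.0375,.0981],78)
snap('side','s29');snap('wrist','w29')
s=ctrl.get_state();ov('s29',s['position'][:2]-[0,.002],s['position'][2]-.0921,out='ov29')
E
```

```text
t [-0.0002 -0.0012 -0.    ] r [ 0.0015 -0.0001  0.0004] | now 34.5 [0.5543 0.0375 0.0981] yaw 78.02 q [ 0.68  0.31 -0.92  1.78  0.26  1.18 -0.53] F [-1.3 -0.5  5. ] g 0.435
```

View pics/ov29.png

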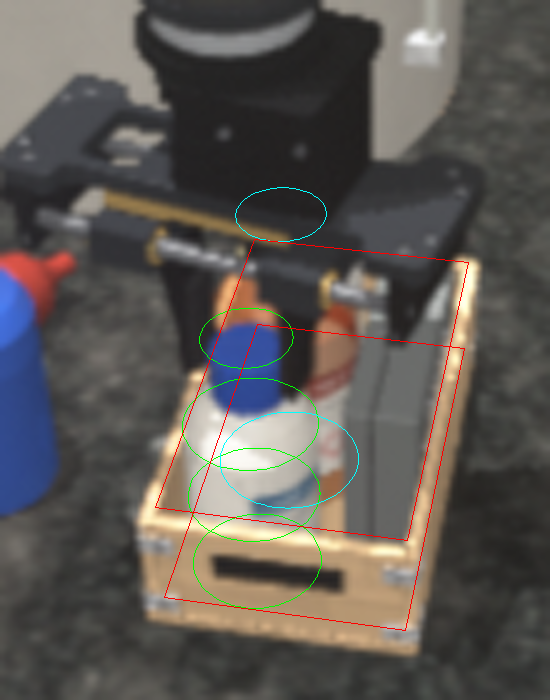

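Request:
{"fn": "carry_out", "kwargs": {
  "commands": [
    {"tx":0,"ty":0,"tz":-0.001,"rx":0,"ry":0,"rz":0,"jaw":0.5},
    {"tx":0,"ty":0,"tz":-0.001,"rx":0,"ry":0,"rz":0,"jaw":0.65},
    {"tx":0,"ty":0,"tz":-0.001,"rx":0,"ry":0,"rz":0,"jaw":0.7},
    {"tx":0,"ty":0,"tz":-0.001,"rx":0,"ry":0,"rz":0,"jaw":0.7},
    {"tx":0,"ty":0,"tz":-0.015,"rx":0,"ry":0,"rz":0,"jaw":0.7},
    {"tx":0,"ty":0,"tz":-0.05,"rx":0,"ry":0,"rz":0,"jaw":0.8},
    {"tx":0,"ty":0,"tz":-0.1,"rx":0,"ry":0,"rz":0,"jaw":1},
    {"tx":0,"ty":0,"tz":-0.15,"rx":0,"ry":0,"rz":0,"jaw":1},
    {"tx":-0.03,"ty":-0.04,"tz":-0.17,"rx":0,"ry":0,"rz":0,"jaw":1},
    {"tx":-0.05,"ty":-0.08,"tz":-0.17,"rx":0,"ry":0,"rz":0,"jaw":1},
    {"tx":-0.05,"ty":-0.1,"tz":-0.17,"rx":0,"ry":0,"rz":0,"jaw":1},
    {"tx":-0.05,"ty":-0.1,"tz":-0.17,"rx":0,"ry":0,"rz":0,"jaw":1}
  ]
}}

```text
time: 36.1
position: [0.445, 0.0092, 0.268]
tool_rot: [2.438, 1.974, -0.001]
ft_force: [-0.5, 0.2, -0.1]
grip_width: 1.003
```

```bash

python3 - <<'E'
from ov import *
go([.553,.0375,.0981],78)
snap('side','s30');snap('wrist','w30');snap('top','t30')
E
python3 crop.py s30 220 170 110 140 5 s30c
```

```text
t [0.0506 0.0993 0.17  ] r [ 0.0028  0.0031 -0.    ] | now 36.1 [0.445  0.0092 0.268 ] yaw 78.0 q [ 0.95 -0.19 -0.88  1.77 -0.15  1.49 -0.13] F [-0.5  0.2 -0.1] g 1.003
```

View pics/s30c.png

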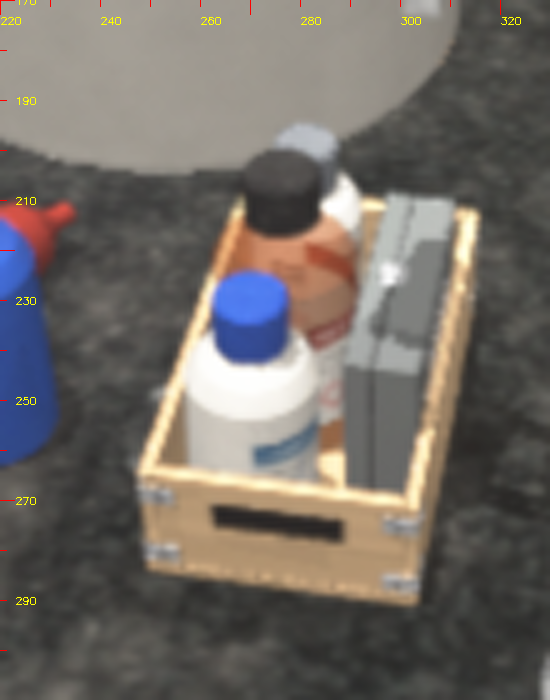

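View pics/w30.png

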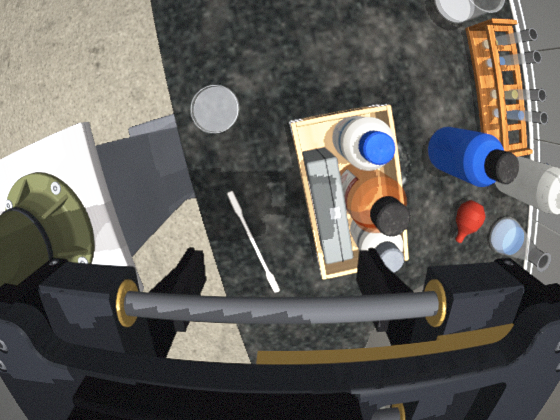

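View pics/s30.png

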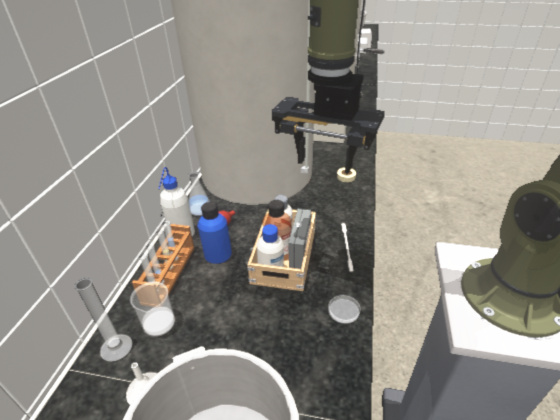

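```bash

python3 - <<'E'
from h import *
print(proj('side',(.5535,-.037,.162)),proj('side',(.5535,.0355,.147)),proj('side',(.558,-.104,.132)))
E
python3 crop.py t30 180 170 120 75 6 t30c; python3 crop.py w30 270 90 150 200 4 w30c
```

```text
[276.2734 202.7465] [269.6276 227.5565] [280.3754 196.565 ]
```

View pics/t30c.png

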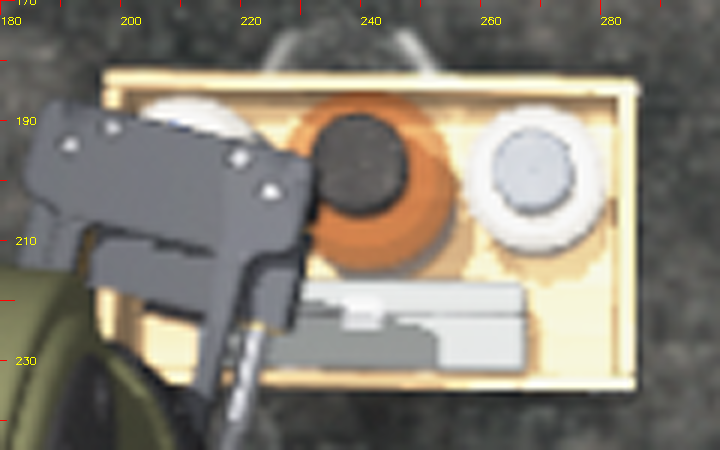

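View pics/w30c.png

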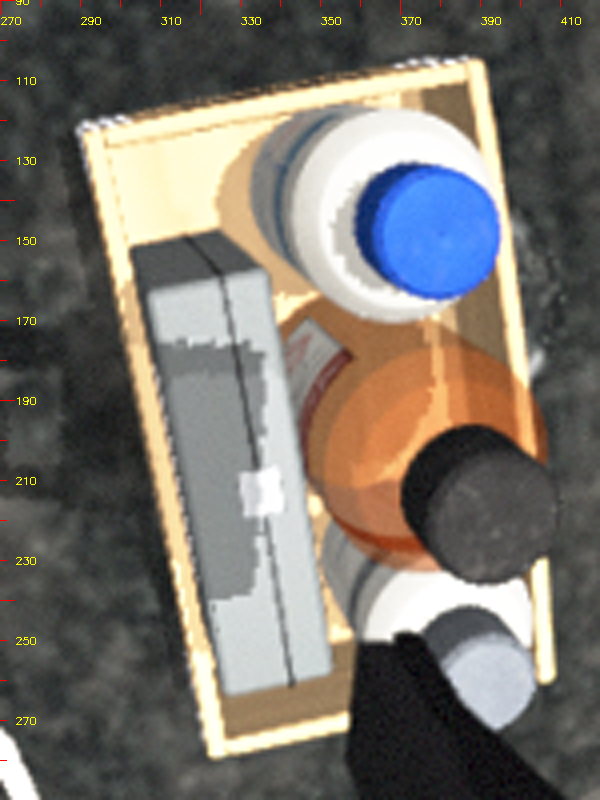

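Every item matches its expected height and position, and nothing is touching the gripper. I'm handing the job in.

```bash
python3 -c "
from bench import ctrl
print(ctrl.close_job())"
```

```text
the job is handed in; nothing more can be done
None
```

The transport box is packed and the job is handed in at about 36 s of the 72 s. I moved the small bottle to the back right corner. The slide box then went along the near long wall, the amber large bottle beside the small one, and the white, blue-capped medium bottle on the left. I left the blue bottle that looks like the large one alone, and the bystanders I looked at in the last pictures were where they started.

**Last checks:** In the final side picture, the large and medium cap tops were within about 0.5 pixel of where bottles standing on the box floor should be; the small bottle and slide box look upright too. The slide box and the large and medium bottles each met the floor at the expected height and with only a few newtons of push. All four stand apart from each other and from the walls.

**What went wrong or disagreed:**
- **First grasp:** My first try on the small bottle closed above its cap, because the fingertips sit about 26 mm higher than the reported tool position. The bottle did not move, and I corrected for the offset from then on.
- **Large bottle's cap:** The gripper read about 39 mm across a cap listed as 42 mm, but the bottle was held firmly and stayed upright.
- **Cameras:** They differed from each other by 2–4 mm.

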